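# Clear the drip groove, then hold the disinfection chamber's sprung lid at the vent mark

### The job

Take the groove stick from its stand and guide its thin tip slowly (well under 15 cm/s), down in the groove and with the lid shut, along the drip groove at the front of the lid, in one pass from the left end (seen from the robot) to the right end; then put the stick back upright, fully down in its stand, and let go of it. Then lift the chamber's sprung lid by its bar until the pointer on the lid's side stands between the two prongs of the clip on the angle arc, and finish while still holding the lid there, as it falls shut by itself. Leave the clip where it is set, and do not knock over or push away the bottle, the dish or the loose probe.

Things in the scene. Friction and masses are not known exactly. Their poses are not given: they have to be found in the camera images.
- chamber: Fixed pale grey disinfection chamber, 260 x 260 x 90 mm high without lid. Origin: centre of its underside, on the table. x points from its front (groove side, to the robot) to the hinge side, y to the robot's left. Its place and yaw vary. On its left (+y) side stands a thin steel angle arc (at y = 150 mm, radius 210 mm about the hinge, top 240 mm above the table).
- groove_left (a point): On the groove's floor, 8 mm from its left (+y) end. The drip groove, with a dark floor, runs straight along the chamber's front, parallel to its y, 110 mm before its centre: 16 mm wide, 8 mm deep, 200 mm long, closed at both ends; floor 82 mm and top edges 90 mm above the table. Axes as the chamber's.
- groove_right (a point): Point on the groove's floor 8 mm from its right (-y) end; axes as the chamber's. The sweep is 184 mm from groove_left to groove_right.
- lid (a joint): Opening angle of the lid, rad: 0 shut, growing as its front edge rises (at most 1.2). Cream lid, 213 x 256 x 14 mm, about 0.35 kg. A hinge spring (0.64 N m when shut, plus 0.8 N m per rad) and gravity pull it shut, about 6 to 10 N at the bar; it does not stay open by itself.
- lid_hinge (a point): Middle of the lid's hinge axis, which runs along the chamber's y axis at its far (+x) side, 97 mm above the table; axes as the chamber's.
- lid_bar (a point): Middle of the lid's grip: a round steel bar 14 mm thick, 100 mm long, parallel to the hinge axis, its centre 45 mm above the lid's upper face, on two 10 mm posts (82 mm clear between). From the hinge axis: 165 mm to the front, 52 mm up when shut. Being round it can turn between finger pads, so an upright gripper can lift it. Axes turn with the lid.
- lid_pointer (a point): Near the end of the lid's pointer, a dark rod 6 mm thick sticking 34 mm out of the lid's left (+y) side, 190 mm from the hinge axis; it swings with the lid.
- clip (a joint): Angle at which the index clip sits on the arc, rad, on the same scale as the lid's: the lid is at the mark when its angle equals this. Between 0.30 and 0.60; stiff; it stays where it is set for the run, leave it there.
- clip_mark (a point): Point midway between the two prongs of the black fork-shaped index clip on the arc (prongs 6 mm thick, centres 34 mm apart), 190 mm from the hinge axis: the place where the lid's pointer must stand.
- stand: Fixed aluminium block, 75 x 75 x 60 mm high, with one hole in its top, which holds the stick. Origin: centre of its underside. It stands to the left or to the right of the chamber, the bottle on the other side.
- stand_hole (a point): Centre of the mouth of the stand's hole, on its top face: 20 mm wide, 52 mm deep.
- stick: Loose groove stick, 60 g, upright in the stand at the start: steel stem 6 mm thick, 45 mm long, above it a flat collar 30 mm across, 5 mm thick, then a round white handle 16 mm thick, 100 mm long; 150 mm in all. The collar rests on the stand's top, the tip then 15 mm above the table. Origin at the tip, z up along the stick.
- stick_tip (a point): The lower end of the stick's stem (centre of the end face); z points up along the stick.
- stick_grip (a point): On the stick's axis in the middle of its handle, 105 mm above the tip; z points up along the stick.
- gel: Bystander: closed white bottle, 62 mm across, 170 mm high, origin at the centre of its underside. Leave alone.
- dish: Bystander: steel bowl, 110 mm across, 45 mm high, to the right of the chamber's hinge side; origin at the centre of its underside. Leave alone.
- probe: Bystander: loose hand-held scanner probe, about 130 x 58 x 28 mm, lying to the left of the chamber's hinge side; origin on its underside. Leave alone.

How it is judged:
By the outcome, as a careful person would: the job done as asked, in the order asked, and still so for the second after the job is handed in, while the arm keeps its last pose, push and grip.
It also fails if it takes over 72 s, if anything falls off the work surface, if the arm or the gripper's body presses on something with over 40 N, if the wrist force passes 120 N, or if a joint passes its speed limit or range.

### The arm

A 7-joint arm with a two-finger parallel gripper is mounted at the origin on the work surface. World frame = base frame: x ahead of the robot, y to its left, z up, the work surface at z = 0. Lengths are in m, angles in rad, forces in N, time in s.
With the tool pointing down it reaches from about 0.425 to 0.875 m from the base axis. Payload 4.7 kg.
Tool frame: the origin (TCP) lies midway between the tips of the shut fingers; the grasp point (between the pads) lies 19 mm behind it; y points along the fingers, z is the direction in which the jaws open and shut, and the axes are right-handed (so a half turn about y gives the same grasp; the last joint's range is limited). The gripper opens to 87 mm and grips with 3 to 60 N. Pads are 19 mm wide; open, the fingers measure 117 mm over their backs; the gripper's body (75 mm by 190 mm) begins 51 mm behind the grasp point.
Start: joints at [1.351, 0.321, -0.07, 1.45, 0.023, 1.371, -0.057], TCP at [0.151, -0.632, 0.223] pointing down, gripper open.
Joint ranges: [-2.86, 2.86], [-0.3, 2.09], [-1.38, 1.24], [0.06, 2.45], [-1.56, 4.7], [0.09, 2.05], [-2.69, 2.69]. Speed limits (rad/s): [2.57, 2.57, 3.14, 3.14, 3.14, 3.14, 3.14].

### API

Orientations are given as a rotation vector (axis times angle).
In Python, from bench import ctrl gives the robot as it stands.
- The arm moves only by the tool play_rows, never from a script. Its arguments are lists of equal length, an entry for each row: "translation": the shift along the tool's x, y, z in mm, a list of three; "turn": the turn, a rotation vector about the tool's x, y, z in rad, a list of three; "fingers": the opening, from -1 (shut) to 1 (fully open), so that 0 is half open. In form: {"translation": [[dx, dy, dz], ...], "turn": [[wx, wy, wz], ...], "fingers": [fingers, ...]}. A call has exactly 10 rows; each row shifts and turns the commanded pose from where the row before left it, along the tool's axes as they then stand; what a row does not reach is not made up. A row lasts 1/12 s, in which the tool goes at most 41.7 mm and 7.16 degrees, less where a joint would pass 70% of its speed; a pose out of reach is approached as far as the arm can. A call with a gripper value outside its range is refused whole. The fingers move at their own pace and stop on an object; "grip_force" is the grip in N (left out, the last holds). Time passes only in rows, so rows that do not move let the fingers close, or fill a call up. It gives the time, the measured TCP pose, the force and the opening at its end, in the units of the state.
- ctrl.get_state(): the state, without advancing time (a new reading comes with each control period).
- ctrl.get_image(name): name is "scene" or "top" or "wrist"; returns the picture (400x640x3 uint8, blue, green, red); there is no depth.
- ctrl.camera_info(name): a dict with "camera_matrix" (3x3 intrinsics, pixels), "k1" (the pictures are not rectified: a ray, as slopes to the right and down, at radius r is drawn at 1 + k1 r^2 times it, then the intrinsics apply), "R" (3x3) and "t" (3): a world point X has camera coordinates R X + t. Camera axes: x right, y down, z forward; pixel columns grow to the right and rows downward; lengths in m; the calibration is good to about 2 mm. A picture is of the moment at which its call begins: read the wrist's pose just before it. camera_info takes no time and is no camera call; for the wrist camera it gives the pose at the moment of the call.
- ctrl.close_job(): hands the job in, once; it reports no verdict.
The state is a dict: "time": time; "joint_positions": joint angles; "qd": joint speeds; "joint_torque": joint torques, N m; "position": TCP position; "tool_rot": TCP orientation; "ft_force": force on the tool from outside, world axes, zero at the start; "torque": the same for the moment, N m; "grip_width": opening from 0.0 (shut) to 1.0 (fully open).
Only numpy, scipy, OpenCV 4.12 (cv2) and the standard library are available. Lean on these libraries where they do the work, as an engineer would, in place of code of your own. Each camera call takes 0.05 s, during which the arm holds its last target.

## Working session

There is one attempt and no reset: what is moved stays moved. The work goes in short steps, Python scripts to look and compute and a tool call to move; the robot and the scene stay as the last step left them, time stands still between calls to the robot, and variables do not carry over. Pictures are saved under pics/ and viewed, and the job is handed in when it is done.

Besides the shell and the picture viewer there is one more tool, called as name(argument=value, ...), one argument or row to a line, values as JSON. play_rows: Moves the arm, as the interface text tells. Its arguments: {"type":"object","properties":{"translation":{"type":"array"},"turn":{"type":"array"},"fingers":{"type":"array"},"grip_force":{"type":"number"}},"required":["translation","turn","fingers"]}

```bash
ls; mkdir -p pics; python3 - <<'E'
from bench import ctrl
import cv2
s=ctrl.get_state()
for k,v in s.items(): print(k,v)
for n in ["scene","top","wrist"]:
    c=ctrl.camera_info(n); print(n,c)
    cv2.imwrite(f"pics/{n}0.png",ctrl.get_image(n))
E
```

```text
pics
time 0.0
joint_positions [ 1.35111983  0.32180859 -0.0700262   1.45165883  0.02260291  1.37078857
 -0.05690068]
qd [ 0.0017832  -0.00117434  0.00122178 -0.00140653  0.00037583 -0.00083381
 -0.00029592]
joint_torque [ 9.58043483e-05 -4.91291177e+01 -4.03586654e-01 -3.12522483e+01
 -6.38216618e-02  4.37113491e-02  1.62532306e-04]
position [ 0.15036363 -0.63181122  0.22147852]
tool_rot [-0.24663932  2.09958057 -2.09567898]
ft_force [-0.17231308 -0.37476125  0.0799274 ]
torque [-0.01718623 -0.00571499 -0.01980901]
grip_width 0.9990310009323035
scene {'camera_matrix': array([[478.24659925,   0.        , 320.1696917 ],
       [  0.        , 478.24659925, 197.34345336],
       [  0.        ,   0.        ,   1.        ]]), 'k1': -0.01892597862331061, 'R': array([[ 0.59468026,  0.8037913 ,  0.01658146],
       [ 0.6585562 , -0.47519144, -0.58352106],
       [-0.46114979,  0.35792828, -0.81192871]]), 't': array([-0.33749135, -0.3118044 ,  1.49652382])}
top {'camera_matrix': array([[427.67045786,   0.        , 326.94253113],
       [  0.        , 427.67045786, 207.15592105],
       [  0.        ,   0.        ,   1.        ]]), 'k1': -0.09425139326566782, 'R': array([[ 0.02628021, -0.99960442, -0.01001752],
       [-0.99004042, -0.02463968, -0.13861043],
       [ 0.13830877,  0.01356046, -0.99029632]]), 't': array([-0.00694523,  0.59443545,  1.08923605])}
wrist {'camera_matrix': array([[331.56794493,   0.        , 318.61269744],
       [  0.        , 331.56794493, 196.87836471],
       [  0.        ,   0.        ,   1.        ]]), 'k1': -0.0018073098824736428, 'R': array([[ 2.32031645e-01, -9.72707822e-01, -8.99131762e-04],
       [-9.41086842e-01, -2.24722296e-01,  2.52696350e-01],
       [-2.46001772e-01, -5.77873888e-02, -9.67545217e-01]]), 't': array([-0.64907818, -0.03002566,  0.38912307])}
```

View pics/scene0.png

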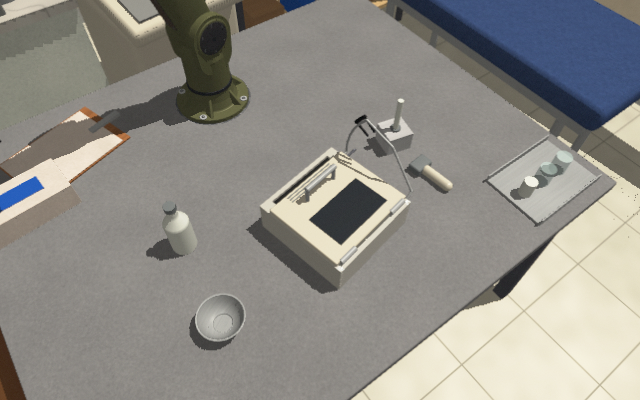

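View pics/top0.png

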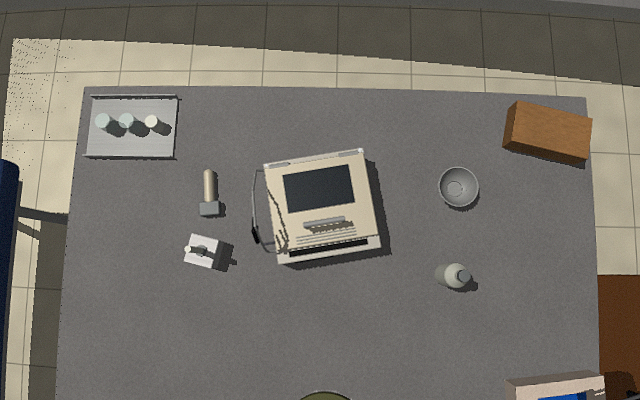

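View pics/wrist0.png

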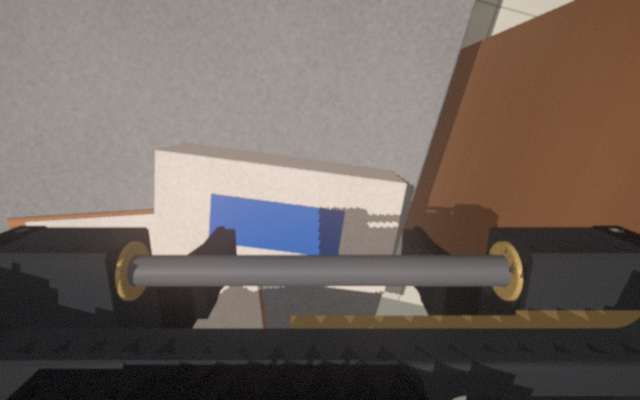

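```bash
python3 - <<'E'
import cv2
a=cv2.imread('pics/top0.png'); 
c=cv2.resize(a[140:280,240:400],None,fx=5,fy=4.28,interpolation=cv2.INTER_CUBIC) if 0 else cv2.resize(a[145:275,235:395],None,fx=4.5,fy=4.5,interpolation=cv2.INTER_CUBIC)
cv2.imwrite('pics/c1.png',c)
c=cv2.resize(a[150:280,170:300],None,fx=4.5,fy=4.5,interpolation=cv2.INTER_CUBIC)
cv2.imwrite('pics/c2.png',c)
a=cv2.imread('pics/scene0.png'); 
c=cv2.resize(a[90:290,255:455],None,fx=3,fy=3,interpolation=cv2.INTER_CUBIC)
cv2.imwrite('pics/c3.png',c)
c=cv2.resize(a[85:195,335:455],None,fx=5,fy=5,interpolation=cv2.INTER_CUBIC)
cv2.imwrite('pics/c4.png',c)
E
```

```text
(no output)
```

View pics/c1.png

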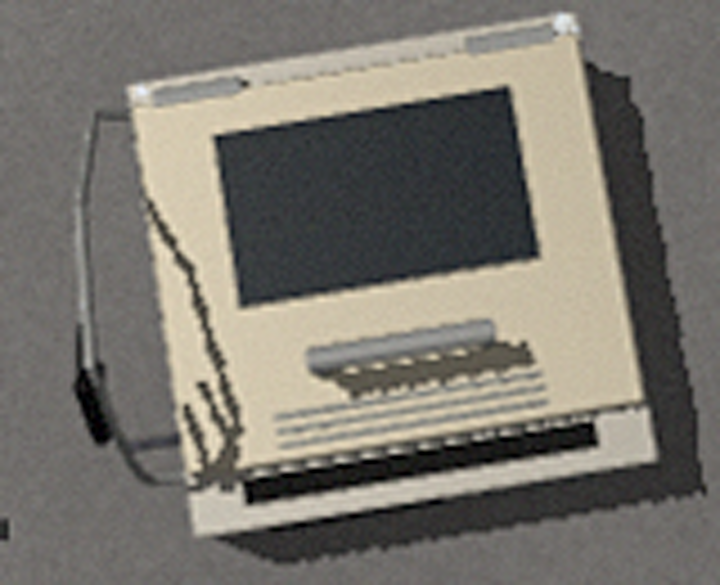

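View pics/c2.png

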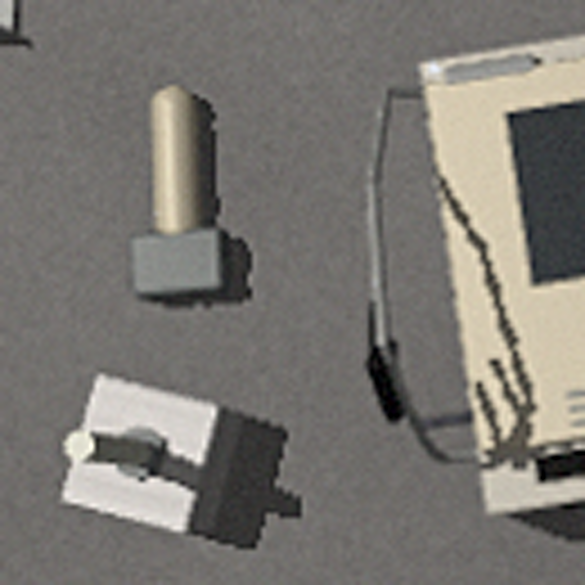

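View pics/c3.png

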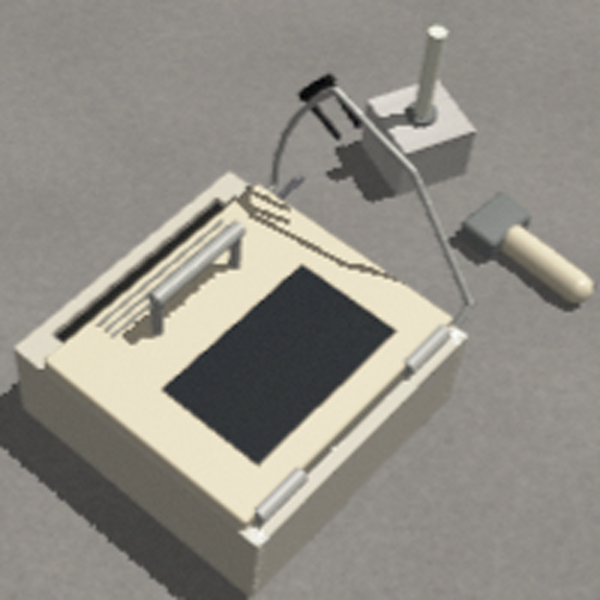

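View pics/c4.png

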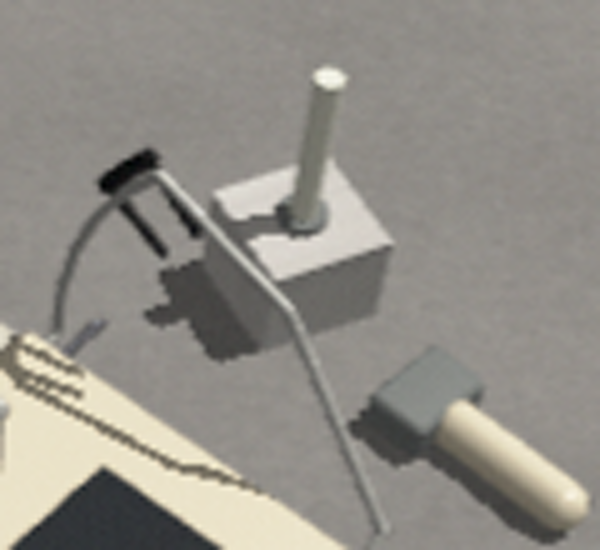

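```bash
cat > h.py <<'E'
import numpy as np, cv2
from bench import ctrl
from scipy.optimize import least_squares
from scipy.spatial.transform import Rotation as Ro
def proj(ci,X):
    X=np.atleast_2d(X); p=X@ci['R'].T+ci['t']; s=p[:,:2]/p[:,2:]
    r2=(s**2).sum(1,keepdims=True); s=s*(1+ci['k1']*r2); K=ci['camera_matrix']
    return np.c_[s[:,0]*K[0,0]+K[0,2], s[:,1]*K[1,1]+K[1,2]]
def ray(ci,u):
    K=ci['camera_matrix'];d=(np.array(u,float)-K[:2,2])/K[0,0]; s=d.copy()
    for _ in range(9): s=d/(1+ci['k1']*(s@s))
    return -ci['R'].T@ci['t'], ci['R'].T@np.r_[s,1]
def onz(ci,u,z):
    c,d=ray(ci,u); return c+d*(z-c[2])/d[2]
def T2(p,P): # pose x,y,yaw ; local pts
    c,s=np.cos(p[2]),np.sin(p[2]); P=np.atleast_2d(P).astype(float)
    return np.c_[p[0]+c*P[:,0]-s*P[:,1], p[1]+s*P[:,0]+c*P[:,1], P[:,2]]
E
cat > fit.py <<'E'
from h import *
ct,cs=ctrl.camera_info('top'),ctrl.camera_info('scene')
c1=lambda u,v:(235+(u+.5)/4.5-.5,145+(v+.5)/4.5-.5); c2=lambda u,v:(170+(u+.5)/4.5-.5,150+(v+.5)/4.5-.5)
c3=lambda u,v:(255+(u+.5)/3-.5,90+(v+.5)/3-.5); c4=lambda u,v:(335+(u+.5)/5-.5,85+(v+.5)/5-.5)
ch=[(ct,c1(657,462),(-.13,-.13,.09)),(ct,c1(195,535),(-.13,.13,.09)),
(ct,c1(598,443),(-.118,-.1,.09)),(ct,c1(247,502),(-.118,.1,.09)),
(ct,c1(575,22),(.13,-.13,.09)),(ct,c1(130,88),(.13,.13,.09)),
(cs,c3(17,348),(-.13,-.13,.09)),(cs,c3(233,174),(-.13,.13,.09)),(cs,c3(252,541),(.13,-.13,.09)),(cs,c3(466,338),(.13,.13,.09))]
f=lambda p:np.concatenate([(proj(c,T2(p,P))[0]-u) for c,u,P in ch])
r=least_squares(f,[.6,0,0],loss='soft_l1'); print('chamber',r.x); print(f(r.x).reshape(-1,2).round(2))
p=r.x
for u in [(307,360),(495,330)]: 
    w=onz(ct,c1(*u),.149); c,s=np.cos(p[2]),np.sin(p[2]); d=w[:2]-p[:2]; print('bar end local',c*d[0]+s*d[1],-s*d[0]+c*d[1])
h=.0375
st=[(ct,c2(98,374),(h,h,.06)),(ct,c2(219,407),(h,-h,.06)),(ct,c2(188,530),(-h,-h,.06)),(ct,c2(62,500),(-h,h,.06)),
(cs,c4(212,192),(-h,-h,.06)),(cs,c4(333,158),(-h,h,.06)),(cs,c4(394,245),(h,h,.06)),(cs,c4(277,282),(h,-h,.06))]
f2=lambda p:np.concatenate([(proj(c,T2(p,P))[0]-u) for c,u,P in st])
r=least_squares(f2,[.55,.3,-.3],loss='soft_l1'); print('stand',r.x); print(f2(r.x).reshape(-1,2).round(2))
print('stick top',onz(ct,c2(79,447),.165),onz(cs,c4(328,78),.165))
# clip
def pt(p,a,rad,xh,y): return T2(p,[xh-rad*np.cos(a),y,.097+rad*np.sin(a)])
for a in [.3,.4,.5,.6]:
  q=pt(p,a,.19,.115,.15); u=proj(cs,q)[0]; print(a,'scene c4',((u-[335,85])*5).round(0), 'top c2',((proj(ct,q)[0]-[170,150])*4.5).round(0))
E
python3 fit.py
```

```text
chamber [0.59399778 0.02303999 0.18406441]
[[-0.23 -0.09]
 [-0.43  0.15]
 [ 0.25  1.3 ]
 [-0.82  0.84]
 [ 0.43 -2.03]
 [-0.21 -1.  ]
 [-1.59 -0.25]
 [-1.12 -0.73]
 [ 0.75  2.49]
 [ 0.27  0.09]]
bar end local -0.04964812346304178 0.049904317682046215
bar end local -0.04961829839373378 -0.05075722742848743
stand [ 0.47132112  0.33263082 -0.22041514]
[[-0.28 -0.21]
 [-0.01 -0.43]
 [-0.95  0.39]
 [-0.23 -0.28]
 [-0.01  0.38]
 [-1.24 -0.11]
 [-0.25  0.06]
 [-0.32  0.42]]
stick top [0.46968357 0.33286621 0.165     ] [0.4692167  0.33311493 0.165     ]
0.3 scene c4 [106. 270.] top c2 [414. 396.]
0.4 scene c4 [119. 252.] top c2 [407. 382.]
0.5 scene c4 [135. 236.] top c2 [399. 363.]
0.6 scene c4 [154. 223.] top c2 [391. 341.]
```

```bash
cat >> h.py <<'E'
CH=np.array([.5940,.0230,.184]); ST=np.array([.4700,.3328,-.220])
def Rdes(yaw,sgn=1):
    # tool y down, z (opening) along chamber x
    z=sgn*np.array([np.cos(yaw),np.sin(yaw),0]); y=np.array([0,0,-1.]); x=np.cross(y,z); return np.c_[x,y,z]
def rel(target,yaw=None,sgn=1,n=0):
    s=ctrl.get_state(); R=Ro.from_rotvec(s['tool_rot']).as_matrix(); p=s['position']
    d=R.T@(np.array(target)-p)*1000
    print('t',round(s['time'],2),'pos',p.round(4),'F',s['ft_force'].round(1),'grip',round(s['grip_width'],3)); print('rel mm',d.round(1), 'dist',round(np.linalg.norm(d),1))
    D=Rdes(CH[2] if yaw is None else yaw,sgn)
    w=Ro.from_matrix(R.T@D).as_rotvec(); print('turn',w.round(4))
E
python3 - <<'E'
from h import *
s=ctrl.get_state(); R=Ro.from_rotvec(s['tool_rot']).as_matrix(); print(R.round(3))
rel([.45,-.05,.36]); rel([.45,-.05,.36],sgn=-1)
print(np.linalg.norm(s['position'][:2]))
E
```

```text
[[-0.973 -0.     0.232]
 [-0.232  0.001 -0.973]
 [ 0.    -1.    -0.001]]
t 0.15 pos [ 0.1504 -0.6319  0.2217] F [ 0.1 -0.3 -0.7] grip 1.001
rel mm [-426.2 -137.6 -496.9] dist 669.0
turn [ 1.200e-03 -1.521e+00 -1.000e-03]
t 0.15 pos [ 0.1504 -0.6319  0.2217] F [ 0.1 -0.3 -0.7] grip 1.001
rel mm [-426.2 -137.6 -496.9] dist 669.0
turn [1.0000e-03 1.6206e+00 1.2000e-03]
0.6495995325257485
```

```bash
cat >> h.py <<'E'
def sim(rows):
    s=ctrl.get_state(); R=Ro.from_rotvec(s['tool_rot']).as_matrix(); p=np.array(s['position']); m=9
    for t,w in rows:
        p=p+R@np.array(t)/1000; R=R@Ro.from_rotvec(w).as_matrix(); m=min(m,np.hypot(*p[:2]))
    print('end',p.round(4),'z axis yaw',np.arctan2(R[1,2],R[0,2]).round(3),'y',R[:,1].round(3),'minrad',m)
E
python3 - <<'E'
from h import *
sim([([-35,-7,-6],[0,-.076,0])]*20)
sim([([-33,-7,-2],[0,-.076,0])]*20)
E
```

```text
end [ 0.4278 -0.051   0.3624] z axis yaw 0.183 y [-0.     0.001 -1.   ] minrad 0.43085137098691173
end [ 0.4661 -0.1224  0.3623] z axis yaw 0.183 y [-0.     0.001 -1.   ] minrad 0.4819565881117917
```

play_rows(
  translation=[
    [-36, -7, -3],
    [-36, -7, -3],
    [-36, -7, -3],
    [-36, -7, -3],
    [-36, -7, -3],
    [-36, -7, -3],
    [-36, -7, -3],
    [-36, -7, -3],
    [-36, -7, -3],
    [-36, -7, -3],
  ],
  turn=[
    [0, -0.076, 0],
    [0, -0.076, 0],
    [0, -0.076, 0],
    [0, -0.076, 0],
    [0, -0.076, 0],
    [0, -0.076, 0],
    [0, -0.076, 0],
    [0, -0.076, 0],
    [0, -0.076, 0],
    [0, -0.076, 0],
  ],
  fingers=[1, 1, 1, 1, 1, 1, 1, 1, 1, 1],
)

```text
time: 0.98
position: [0.4306, -0.4148, 0.2924]
tool_rot: [-0.881, 1.618, -1.617]
ft_force: [-0.2, 0.2, -0.3]
grip_width: 1.004
```

play_rows(
  translation=[
    [-36, -7, -3],
    [-36, -7, -3],
    [-36, -7, -3],
    [-36, -7, -3],
    [-36, -7, -3],
    [-36, -7, -3],
    [-36, -7, -3],
    [-36, -7, -3],
    [-36, -7, -3],
    [-36, -7, -3],
  ],
  turn=[
    [0, -0.076, 0],
    [0, -0.076, 0],
    [0, -0.076, 0],
    [0, -0.076, 0],
    [0, -0.076, 0],
    [0, -0.076, 0],
    [0, -0.076, 0],
    [0, -0.076, 0],
    [0, -0.076, 0],
    [0, -0.076, 0],
  ],
  fingers=[1, 1, 1, 1, 1, 1, 1, 1, 1, 1],
)

```text
time: 1.82
position: [0.4825, -0.0657, 0.3625]
tool_rot: [-1.292, 1.07, -1.07]
ft_force: [0.6, 0.1, -0.1]
grip_width: 1.002
```

```bash
python3 - <<'E'
from h import *
rel([ST[0],ST[1],.26])
ci=ctrl.camera_info('wrist'); im=ctrl.get_image('wrist'); cv2.imwrite('pics/w1.png',im); np.savez('w1.npz',**ci)
cv2.imwrite('pics/w1b.png',im)
E
```

```text
t 1.82 pos [ 0.4825 -0.0657  0.3625] F [ 0.6  0.1 -0.1] grip 1.002
rel mm [-393.8  102.6   62. ] dist 411.6
turn [ 0.0003  0.0034 -0.0003]
```

View pics/w1.png

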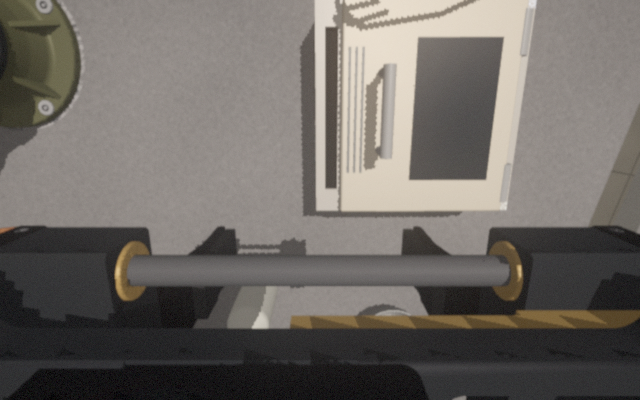

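```bash
python3 - <<'E'
from h import *
ci=dict(np.load('w1.npz')); ci['k1']=float(ci['k1'])
P=[(-.13,-.13,.09),(-.118,-.1,.09),(-.118,.1,.09),(-.1,-.1,.09),(.13,-.13,.09),(-.0496,-.05,.156),(-.0496,.05,.156)]
print(proj(ci,T2(CH,P)).round(1))
im=cv2.imread('pics/w1.png'); cv2.imwrite('pics/w1c.png',cv2.resize(im[0:220,300:520],None,fx=3.4,fy=2.7)) if 0 else cv2.imwrite('pics/w1c.png',cv2.resize(im[0:220,300:520],None,fx=2.7,fy=2.7,interpolation=cv2.INTER_CUBIC))
E
```

```text
[[314.7 209.9]
 [323.6 188.6]
 [324.9  25.4]
 [337.  188.6]
 [504.3 210.5]
 [386.2 158.8]
 [391.6  62.9]]
```

View pics/w1c.png

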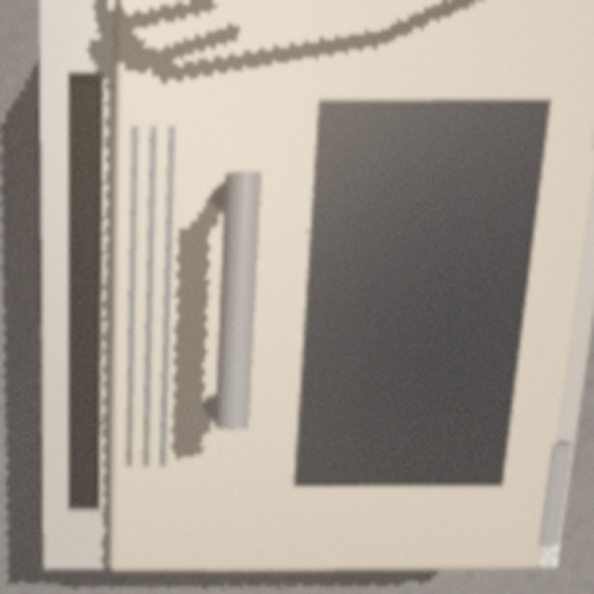

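play_rows(
  translation=[
    [-39, 6, 6],
    [-39, 6, 6],
    [-39, 6, 6],
    [-39, 6, 6],
    [-39, 6, 6],
    [-39, 6, 6],
    [-39, 6, 6],
    [-39, 6, 6],
    [-39, 6, 6],
    [-39, 6, 6],
  ],
  turn=[
    [0, 0, 0],
    [0, 0, 0],
    [0, 0, 0],
    [0, 0, 0],
    [0, 0, 0],
    [0, 0, 0],
    [0, 0, 0],
    [0, 0, 0],
    [0, 0, 0],
    [0, 0, 0],
  ],
  fingers=[1, 1, 1, 1, 1, 1, 1, 1, 1, 1],
)

```text
time: 2.7
position: [0.4709, 0.3279, 0.3021]
tool_rot: [-1.29, 1.074, -1.075]
ft_force: [1.0, -0.1, -0.2]
grip_width: 1.0
```

```bash
sed -i 's/CH=np.array(\[.5940/CH=np.array([.5945/' h.py; python3 - <<'E'
from h import *
rel([ST[0],ST[1],.107])
ci=ctrl.camera_info('wrist'); im=ctrl.get_image('wrist'); cv2.imwrite('pics/w2.png',im)
print(proj(ci,[[ST[0],ST[1],.165],[ST[0],ST[1],.065]]))
E
```

```text
t 2.7 pos [0.4709 0.3279 0.3021] F [ 1.  -0.1 -0.2] grip 1.0
rel mm [-5.100e+00  1.951e+02 -1.000e-01] dist 195.2
turn [-0.0004 -0.0027  0.0006]
[[317.67812484 181.93032016]
 [317.72012609 164.46376525]]
```

View pics/w2.png

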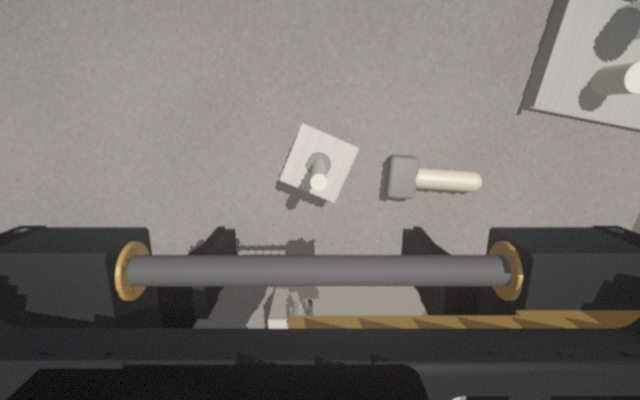

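play_rows(
  translation=[
    [-5, 10, 0],
    [0, 25, 0],
    [0, 25, 0],
    [0, 25, 0],
    [0, 25, 0],
    [0, 25, 0],
    [0, 25, 0],
    [0, 20, 0],
    [0, 15, 0],
    [0, 0, 0],
  ],
  turn=[
    [0, 0, 0],
    [0, 0, 0],
    [0, 0, 0],
    [0, 0, 0],
    [0, 0, 0],
    [0, 0, 0],
    [0, 0, 0],
    [0, 0, 0],
    [0, 0, 0],
    [0, 0, 0],
  ],
  fingers=[1, 1, 1, 1, 1, 0.5, 0.2, 0, -0.2, -0.3],
  grip_force=30,
)

```text
time: 3.58
position: [0.4688, 0.3276, 0.1037]
tool_rot: [-1.296, 1.077, -1.076]
ft_force: [0.0, -0.9, -0.1]
grip_width: 0.705
```

```bash
python3 - <<'E'
from h import *
rel([ST[0],ST[1],.107])
ci=ctrl.camera_info('wrist'); im=ctrl.get_image('wrist'); cv2.imwrite('pics/w3.png',im)
print(proj(ci,[[ST[0],ST[1],.165],[ST[0],ST[1],.065]]))
E
```

```text
t 3.58 pos [0.4688 0.3276 0.1037] F [ 0.  -0.9 -0.1] grip 0.705
rel mm [-4.9 -3.3  2.1] dist 6.3
turn [ 0.0058 -0.0036  0.0036]
[[322.24503538 305.27313965]
 [321.193701   214.81299308]]
```

View pics/w3.png

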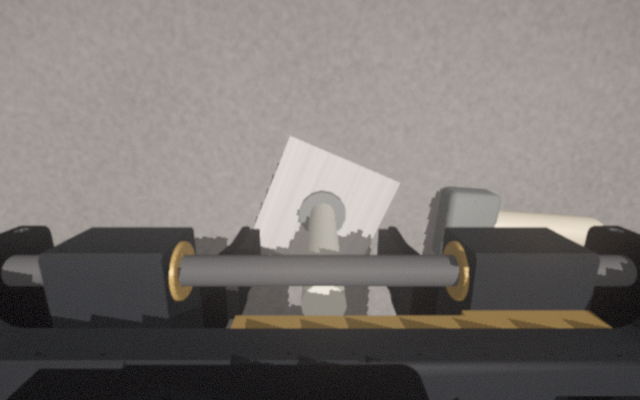

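play_rows(
  translation=[
    [-5, -2, 2],
    [0, 0, 0],
    [0, 0, 0],
    [0, 0, 0],
    [0, 0, 0],
    [0, 0, 0],
    [0, 0, 0],
    [0, 0, 0],
    [0, 0, 0],
    [0, 0, 0],
  ],
  turn=[
    [0, 0, 0],
    [0, 0, 0],
    [0, 0, 0],
    [0, 0, 0],
    [0, 0, 0],
    [0, 0, 0],
    [0, 0, 0],
    [0, 0, 0],
    [0, 0, 0],
    [0, 0, 0],
  ],
  fingers=[-0.3, -0.4, -1, -1, -1, -1, -1, -1, -1, -1],
  grip_force=30,
)

```text
time: 4.47
position: [0.471, 0.3369, 0.1097]
tool_rot: [-1.29, 1.073, -1.074]
ft_force: [0.4, -0.4, 0.7]
grip_width: 0.177
```

```bash
python3 - <<'E'
from h import *
rel([ST[0],ST[1],.107])
print(ctrl.get_state()['qd'].round(3))
E
```

```text
t 4.47 pos [0.471  0.3369 0.1097] F [ 0.4 -0.4  0.7] grip 0.177
rel mm [ 3.8  2.7 -1.7] dist 5.0
turn [-0.0002 -0.001   0.0001]
[-0.002  0.001 -0.     0.001  0.001  0.     0.001]
```

play_rows(
  translation=[
    [0, -6, 0],
    [0, -10, 0],
    [0, -12, 0],
    [0, -15, 0],
    [0, -20, 0],
    [0, -20, 0],
    [0, -20, 0],
    [0, -15, 0],
    [0, -8, 0],
    [0, 0, 0],
  ],
  turn=[
    [0, 0, 0],
    [0, 0, 0],
    [0, 0, 0],
    [0, 0, 0],
    [0, 0, 0],
    [0, 0, 0],
    [0, 0, 0],
    [0, 0, 0],
    [0, 0, 0],
    [0, 0, 0],
  ],
  fingers=[-1, -1, -1, -1, -1, -1, -1, -1, -1, -1],
)

```text
time: 5.3
position: [0.4718, 0.3379, 0.2383]
tool_rot: [-1.286, 1.071, -1.074]
ft_force: [-0.6, 0.1, -0.7]
grip_width: 0.175
```

```bash
cat >> h.py <<'E'
GL=T2(CH,[-.11,.092,.082])[0]; GR=T2(CH,[-.11,-.092,.082])[0]
OFF=np.array([3.8,-94.7,0])  # tip in tool mm: x, y(along fingers down => +94.7)
E
python3 - <<'E'
from h import *
print(GL,GR)
rel([GL[0],GL[1],.2])
ci=ctrl.camera_info('wrist'); im=ctrl.get_image('wrist'); cv2.imwrite('pics/w4.png',im)
s=ctrl.get_state(); R=Ro.from_rotvec(s['tool_rot']).as_matrix()
for x in (0,.0038): print(proj(ci,[s['position']+R@[x,.0947,0],s['position']+R@[x,.0947-.045,0]]))
a=ctrl.get_image('scene'); cv2.imwrite('pics/s4.png',cv2.resize(a[40:190,305:455],None,fx=4,fy=4,interpolation=cv2.INTER_CUBIC))
cs=ctrl.camera_info('scene')
for x in (0,.0038): print((proj(cs,[s['position']+R@[x,.0947,0],s['position']+R@[x,.0947-.045,0],s['position']+R@[x,.0,0]])-[305,40])*4)
E
```

```text
[0.46952419 0.09332103 0.082     ] [ 0.50318947 -0.087573    0.082     ]
t 5.3 pos [0.4718 0.3379 0.2383] F [-0.6  0.1 -0.7] grip 0.175
rel mm [240.1  37.8 -46.9] dist 247.6
turn [-0.0041 -0.0009 -0.0013]
[[316.69395654 199.50455163]
 [316.58212302 216.93040964]]
[[316.69884596 204.03139819]
 [316.5884439  222.25758582]]
[[382.44496104 265.81813666]
 [392.80751028 215.03007806]
 [404.96168705 155.41741842]]
[[379.00673269 268.66471054]
 [389.28404992 217.88995181]
 [401.3393514  158.28759972]]
```

View pics/w4.png

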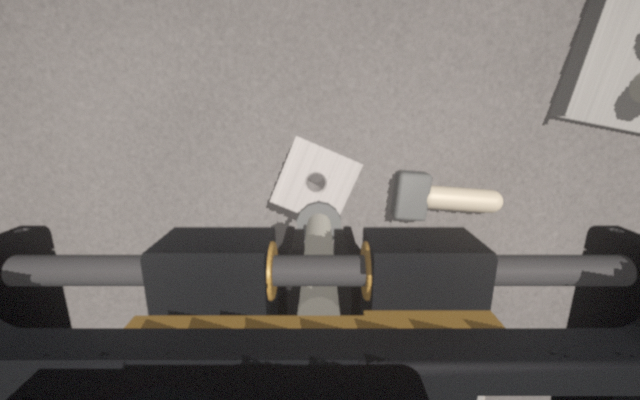

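View pics/s4.png

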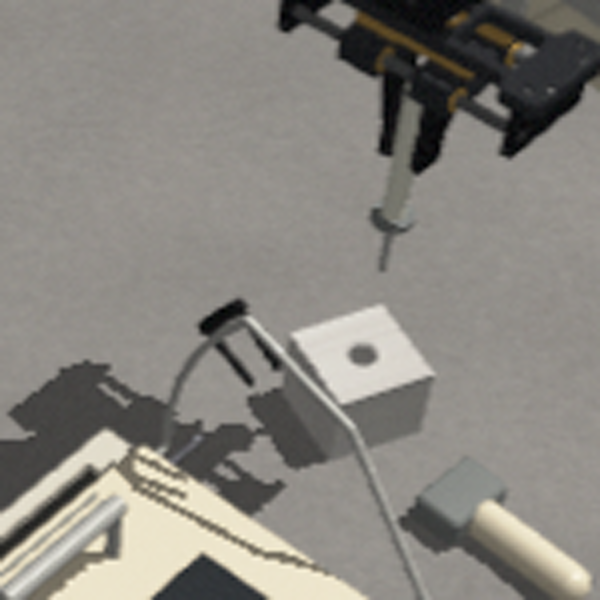

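```bash
python3 - <<'E'
from h import *
ci=ctrl.camera_info('wrist'); cs=ctrl.camera_info('scene')
print(onz(ci,(316,182),.06), onz(cs,(305+362.5/4-.4,40+355/4-.4),.06))
for x in (3,):
  t=np.array([GL[0],GL[1],.13+.0947]); R=Rdes(CH[2]); t=t-R@[.003,0,0]; rel(t)
E
```

```text
[0.46969349 0.33310138 0.06      ] [0.47142209 0.33363635 0.06      ]
t 5.4 pos [0.4709 0.3367 0.2354] F [ 0.2  0.2 -0.8] grip 0.176
rel mm [236.1  10.8 -45.6] dist 240.7
turn [-0.0001 -0.001   0.0004]
```

play_rows(
  translation=[
    [12, 0, -23],
    [20, 0, -23],
    [25, 0, -24],
    [28, 0, 0],
    [30, 0, 0],
    [30, 0, 0],
    [30, 0, 0],
    [28, 0, 6],
    [20, 0, 9],
    [13, 0, 9],
  ],
  turn=[
    [0, 0, 0],
    [0, 0, 0],
    [0, 0, 0],
    [0, 0, 0],
    [0, 0, 0],
    [0, 0, 0],
    [0, 0, 0],
    [0, 0, 0],
    [0, 0, 0],
    [0, 0, 0],
  ],
  fingers=[-1, -1, -1, -1, -1, -1, -1, -1, -1, -1],
)

```text
time: 6.23
position: [0.4685, 0.0929, 0.2343]
tool_rot: [-1.291, 1.077, -1.077]
ft_force: [0.2, 0.2, -0.4]
grip_width: 0.178
```

play_rows(
  translation=[
    [0, 0, 0],
    [0, 0, 0],
    [0, 3, 0],
    [0, 5, 0],
    [0, 5, 0],
    [0, 5, 0],
    [0, 4, 0],
    [0, 0, 0],
    [0, 0, 0],
    [0, 0, 0],
  ],
  turn=[
    [0, 0, 0],
    [0, 0, 0],
    [0, 0, 0],
    [0, 0, 0],
    [0, 0, 0],
    [0, 0, 0],
    [0, 0, 0],
    [0, 0, 0],
    [0, 0, 0],
    [0, 0, 0],
  ],
  fingers=[-1, -1, -1, -1, -1, -1, -1, -1, -1, -1],
)

```text
time: 7.07
position: [0.4688, 0.0965, 0.2136]
tool_rot: [-1.29, 1.073, -1.073]
ft_force: [1.2, -0.6, -0.6]
grip_width: 0.173
```

```bash
python3 - <<'E'
from h import *
R=Rdes(CH[2]); t=np.array([GL[0],GL[1],.1+.0947])-R@[.0035,0,0]; rel(t)
a=ctrl.get_image('scene'); cv2.imwrite('pics/s5.png',cv2.resize(a[70:220,255:405],None,fx=4,fy=4,interpolation=cv2.INTER_CUBIC))
b=ctrl.get_image('top'); cv2.imwrite('pics/t5.png',cv2.resize(b[165:295,215:395],None,fx=4,fy=4,interpolation=cv2.INTER_CUBIC))
cs=ctrl.camera_info('scene')
s=ctrl.get_state(); R=Ro.from_rotvec(s['tool_rot']).as_matrix()
print((proj(cs,[s['position']+R@[.0035,.0947,0],GL,GR])-[255,70])*4)
b=ctrl.get_image('wrist'); cv2.imwrite('pics/w5.png',b)
E
```

```text
t 7.07 pos [0.4688 0.0965 0.2136] F [ 1.2 -0.6 -0.6] grip 0.173
rel mm [-0.2 18.9  0.2] dist 18.9
turn [-0.0002 -0.001   0.0001]
[[289.78612237 326.5454742 ]
 [288.43959407 363.95489538]
 [ 84.7746492  531.24492709]]
```

View pics/s5.png

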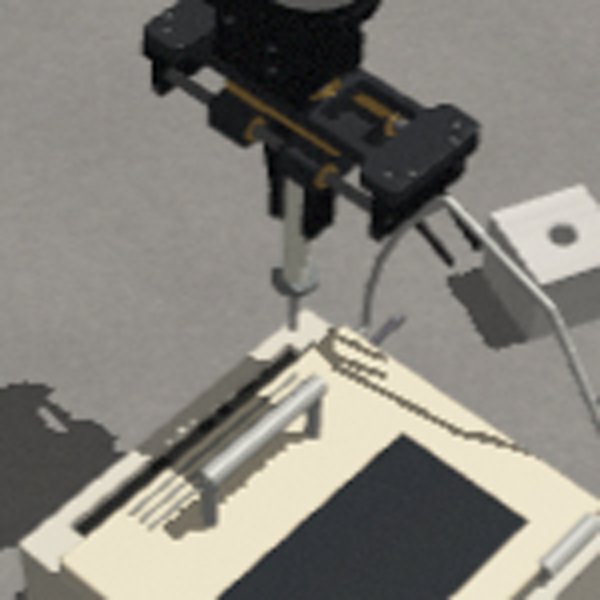

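View pics/t5.png

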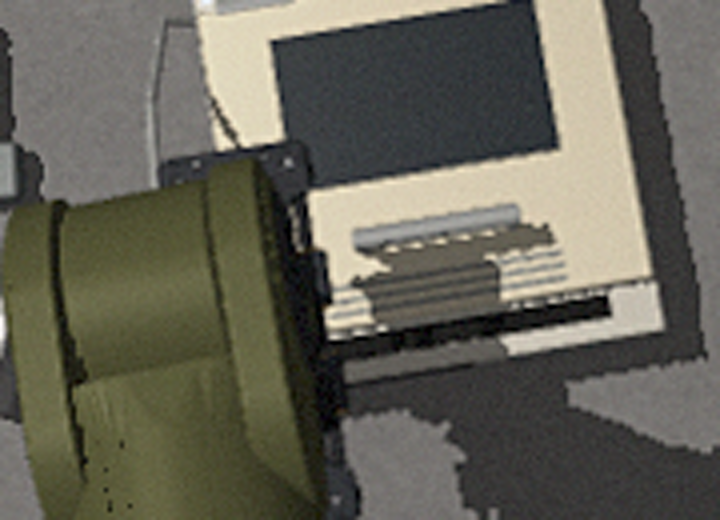

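View pics/w5.png

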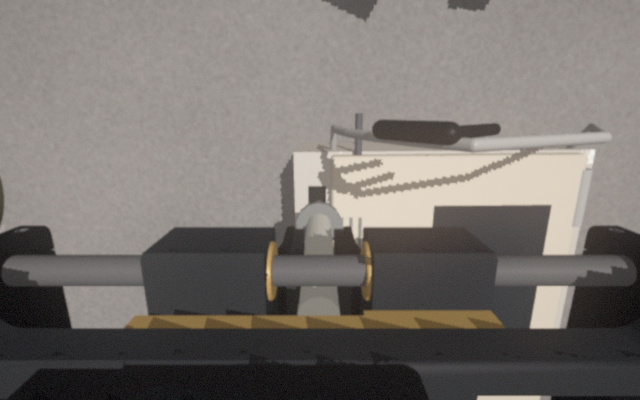

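```bash
python3 - <<'E'
from h import *
ci=ctrl.camera_info('wrist')
s=ctrl.get_state(); R=Ro.from_rotvec(s['tool_rot']).as_matrix()
print(proj(ci,T2(CH,[(-.118,.1,.09),(-.102,.1,.09),(-.11,.1,.09),(-.13,.13,.09)])))
print(proj(ci,[s['position']+R@[.0035,.0947,0],s['position']+R@[.0035,.045,0]]))
im=cv2.imread('pics/w5.png'); cv2.imwrite('pics/w5c.png',cv2.resize(im[130:260,270:380],None,fx=5,fy=5,interpolation=cv2.INTER_CUBIC))
im=cv2.imread('pics/s5.png'); cv2.imwrite('pics/s5c.png',im[200:460,180:440].repeat(2,0).repeat(2,1))
E
```

```text
[[308.67142506 185.39360108]
 [326.78930584 185.37197266]
 [317.73085499 185.38277077]
 [294.42478181 151.37075002]]
[[317.70560311 203.49904734]
 [317.6387736  224.16061432]]
```

View pics/w5c.png

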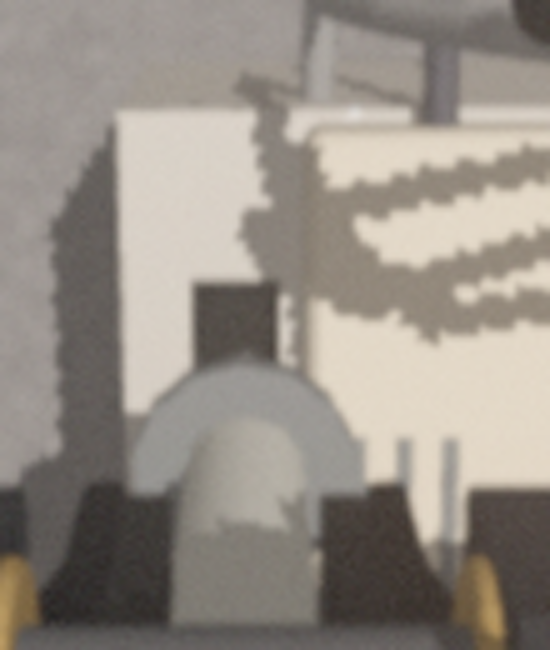

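play_rows(
  translation=[
    [0, 2, -1.5],
    [-1, 4, 0],
    [0, 4, 0],
    [0, 4, 0],
    [0, 4, 0],
    [0, 4, 0],
    [0, 4, 0],
    [0, 3, 0],
    [0, 0, 0],
    [0, 0, 0],
  ],
  turn=[
    [0, 0, 0],
    [0, 0, 0],
    [0, 0, 0],
    [0, 0, 0],
    [0, 0, 0],
    [0, 0, 0],
    [0, 0, 0],
    [0, 0, 0],
    [0, 0, 0],
    [0, 0, 0],
  ],
  fingers=[-1, -1, -1, -1, -1, -1, -1, -1, -1, -1],
)

```text
time: 8.05
position: [0.4669, 0.0971, 0.1843]
tool_rot: [-1.29, 1.074, -1.073]
ft_force: [0.5, 0.3, -0.7]
grip_width: 0.179
```

```bash
python3 - <<'E'
from h import *
R=Rdes(CH[2]); t=np.array([GL[0],GL[1],.082+.0947])-R@[.0035,0,0.0015]; rel(t)
a=ctrl.get_image('scene'); cv2.imwrite('pics/s6.png',cv2.resize(a[110:190,275:365],None,fx=7,fy=7,interpolation=cv2.INTER_CUBIC))
b=ctrl.get_image('wrist'); cv2.imwrite('pics/w6c.png',cv2.resize(b[130:260,270:380],None,fx=5,fy=5,interpolation=cv2.INTER_CUBIC))
E
```

```text
t 8.05 pos [0.4669 0.0971 0.1843] F [ 0.5  0.3 -0.7] grip 0.179
rel mm [0.7 7.6 0.4] dist 7.7
turn [ 0.0004 -0.001  -0.0001]
```

View pics/s6.png

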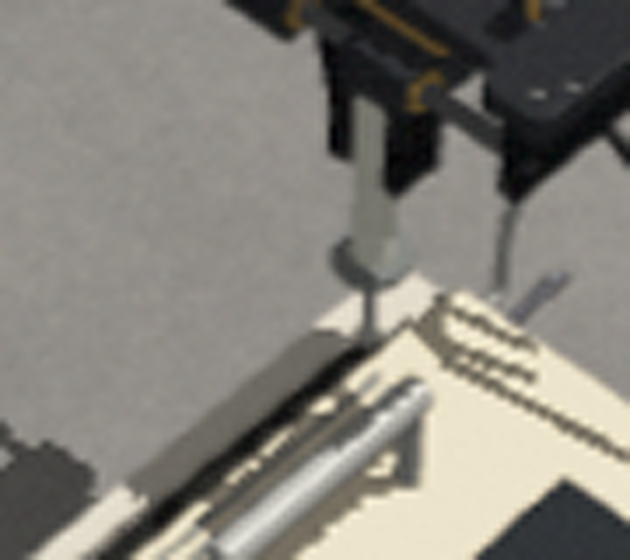

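View pics/w6c.png

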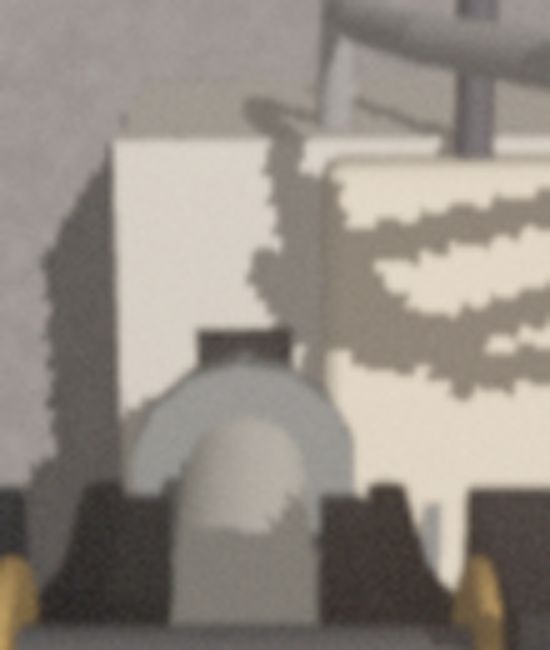

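play_rows(
  translation=[
    [0, 1, 0],
    [0, 1, 0],
    [0, 1, 0],
    [0, 1, 0],
    [0, 1, 0],
    [0, 1, 0],
    [0, 0, 0],
    [0, 0, 0],
    [0, 0, 0],
    [0, 0, 0],
  ],
  turn=[
    [0, 0, 0],
    [0, 0, 0],
    [0, 0, 0],
    [0, 0, 0],
    [0, 0, 0],
    [0, 0, 0],
    [0, 0, 0],
    [0, 0, 0],
    [0, 0, 0],
    [0, 0, 0],
  ],
  fingers=[-1, -1, -1, -1, -1, -1, -1, -1, -1, -1],
)

```text
time: 8.98
position: [0.467, 0.0971, 0.1785]
tool_rot: [-1.29, 1.073, -1.073]
ft_force: [-0.2, -0.6, -0.6]
grip_width: 0.177
```

```bash
python3 - <<'E'
from h import *
R=Rdes(CH[2]); t=np.array([GL[0],GL[1],.082+.0947])-R@[.0035,0,0.0015]; rel(t)
a=ctrl.get_image('scene'); cv2.imwrite('pics/s7.png',cv2.resize(a[110:190,275:365],None,fx=7,fy=7,interpolation=cv2.INTER_CUBIC))
E
```

```text
t 8.98 pos [0.467  0.0971 0.1785] F [-0.2 -0.6 -0.6] grip 0.177
rel mm [0.7 1.8 0.2] dist 2.0
turn [-0.     -0.0009  0.0001]
```

View pics/s7.png

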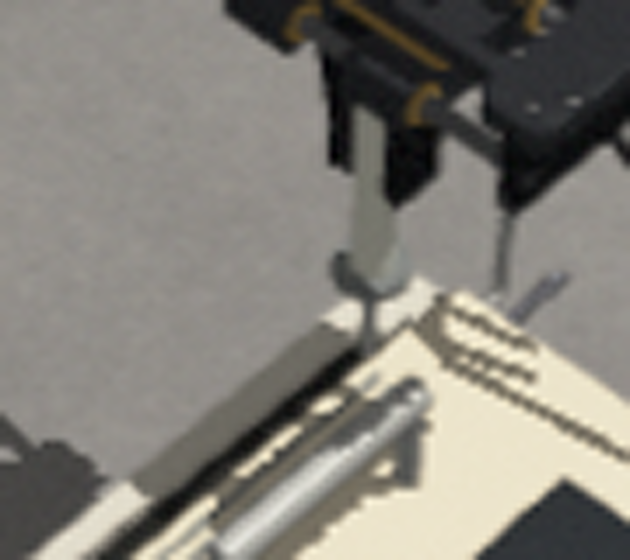

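play_rows(
  translation=[
    [0, 0.7, 0],
    [0, 0.6, 0],
    [0, 0, 0],
    [3, 0, 0],
    [5, 0, 0],
    [5, 0, 0],
    [5, 0, 0],
    [5, 0, 0],
    [5, 0, 0],
    [5, 0, 0],
  ],
  turn=[
    [0, 0, 0],
    [0, 0, 0],
    [0, 0, 0],
    [0, 0, 0],
    [0, 0, 0],
    [0, 0, 0],
    [0, 0, 0],
    [0, 0, 0],
    [0, 0, 0],
    [0, 0, 0],
  ],
  fingers=[-1, -1, -1, -1, -1, -1, -1, -1, -1, -1],
)

```text
time: 9.87
position: [0.4731, 0.064, 0.1772]
tool_rot: [-1.29, 1.074, -1.074]
ft_force: [0.2, -0.2, -0.2]
grip_width: 0.177
```

```bash
python3 - <<'E'
from h import *
R=Rdes(CH[2]); t=np.array([GR[0],GR[1],.082+.0947])-R@[.0035,0,0.0015]; rel(t)
E
```

```text
t 9.87 pos [0.4731 0.064  0.1772] F [ 0.2 -0.2 -0.2] grip 0.177
rel mm [151.    0.5   0.5] dist 151.0
turn [ 0.     -0.0014  0.0001]
```

play_rows(
  translation=[
    [5, 0, 0],
    [5, 0, 0],
    [5, 0, 0],
    [5, 0, 0],
    [5, 0, 0],
    [5, 0, 0],
    [5, 0, 0],
    [5, 0, 0],
    [5, 0, 0],
    [5, 0, 0],
  ],
  turn=[
    [0, 0, 0],
    [0, 0, 0],
    [0, 0, 0],
    [0, 0, 0],
    [0, 0, 0],
    [0, 0, 0],
    [0, 0, 0],
    [0, 0, 0],
    [0, 0, 0],
    [0, 0, 0],
  ],
  fingers=[-1, -1, -1, -1, -1, -1, -1, -1, -1, -1],
)

```text
time: 10.7
position: [0.4822, 0.015, 0.1772]
tool_rot: [-1.29, 1.073, -1.073]
ft_force: [-0.0, -0.4, -1.1]
grip_width: 0.176
```

play_rows(
  translation=[
    [5, 0, 0],
    [5, 0, 0],
    [5, 0, 0],
    [5, 0, 0],
    [5, 0, 0],
    [5, 0, 0],
    [5, 0, 0],
    [5, 0, 0],
    [5, 0, 0],
    [5, 0, 0],
  ],
  turn=[
    [0, 0, 0],
    [0, 0, 0],
    [0, 0, 0],
    [0, 0, 0],
    [0, 0, 0],
    [0, 0, 0],
    [0, 0, 0],
    [0, 0, 0],
    [0, 0, 0],
    [0, 0, 0],
  ],
  fingers=[-1, -1, -1, -1, -1, -1, -1, -1, -1, -1],
)

```text
time: 11.53
position: [0.4913, -0.0341, 0.1772]
tool_rot: [-1.29, 1.073, -1.073]
ft_force: [-0.5, 0.0, 0.0]
grip_width: 0.174
```

```bash
python3 - <<'E'
from h import *
R=Rdes(CH[2]); t=np.array([GR[0],GR[1],.082+.0947])-R@[.0035,0,0.0015]; rel(t)
b=ctrl.get_image('wrist'); cv2.imwrite('pics/w8.png',b)
a=ctrl.get_image('scene'); cv2.imwrite('pics/s8.png',cv2.resize(a[110:250,235:365],None,fx=4,fy=4,interpolation=cv2.INTER_CUBIC))
E
```

```text
t 11.53 pos [ 0.4913 -0.0341  0.1772] F [-0.5  0.   0. ] grip 0.174
rel mm [51.2  0.5  0.5] dist 51.2
turn [ 0.     -0.001   0.0001]
```

View pics/w8.png

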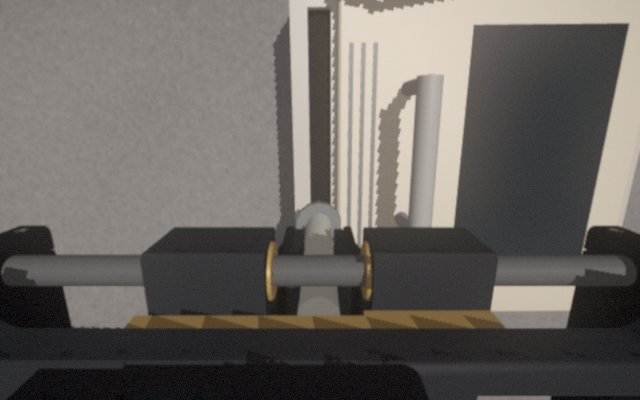

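View pics/s8.png

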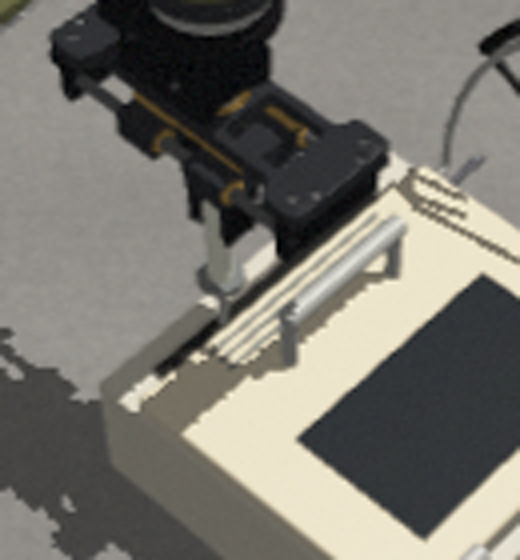

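play_rows(
  translation=[
    [5, 0, 0],
    [5, 0, 0],
    [5, 0, 0],
    [5, 0, 0],
    [5, 0, 0],
    [5, 0, 0],
    [5, 0, 0],
    [5, 0, 0],
    [5, 0, 0],
    [4, 0, 0],
  ],
  turn=[
    [0, 0, 0],
    [0, 0, 0],
    [0, 0, 0],
    [0, 0, 0],
    [0, 0, 0],
    [0, 0, 0],
    [0, 0, 0],
    [0, 0, 0],
    [0, 0, 0],
    [0, 0, 0],
  ],
  fingers=[-1, -1, -1, -1, -1, -1, -1, -1, -1, -1],
)

```text
time: 12.47
position: [0.5002, -0.0825, 0.1772]
tool_rot: [-1.29, 1.074, -1.074]
ft_force: [0.2, -0.5, -0.8]
grip_width: 0.173
```

play_rows(
  translation=[
    [3, 0, 0],
    [0, 0, 0],
    [0, 0, 0],
    [0, 0, 0],
    [0, -2, 0],
    [0, -5, 0],
    [0, -10, 0],
    [0, -12, 0],
    [0, -15, 0],
    [0, -15, -3],
  ],
  turn=[
    [0, 0, 0],
    [0, 0, 0],
    [0, 0, 0],
    [0, 0, 0],
    [0, 0, 0],
    [0, 0, 0],
    [0, 0, 0],
    [0, 0, 0],
    [0, 0, 0],
    [0, 0, 0],
  ],
  fingers=[-1, -1, -1, -1, -1, -1, -1, -1, -1, -1],
)

```text
time: 13.3
position: [0.4983, -0.085, 0.2381]
tool_rot: [-1.29, 1.072, -1.074]
ft_force: [0.3, 0.1, -0.4]
grip_width: 0.174
```

```bash
python3 - <<'E'
from h import *
R=Rdes(CH[2]); t=np.array([GR[0],GR[1],.082+.0947])-R@[.0035,0,0.0015]; rel(t)
# return: TCP where stick was grasped
rel([.471,.3369,.23])
b=ctrl.get_image('wrist'); cv2.imwrite('pics/w9.png',b)
E
```

```text
t 13.3 pos [ 0.4983 -0.085   0.2381] F [ 0.3  0.1 -0.4] grip 0.174
rel mm [-0.1 61.4  2.8] dist 61.5
turn [-0.0013 -0.0004  0.0003]
t 13.3 pos [ 0.4983 -0.085   0.2381] F [ 0.3  0.1 -0.4] grip 0.174
rel mm [-419.8    8.1   50.2] dist 422.9
turn [-0.0013 -0.0004  0.0003]
```

View pics/w9.png

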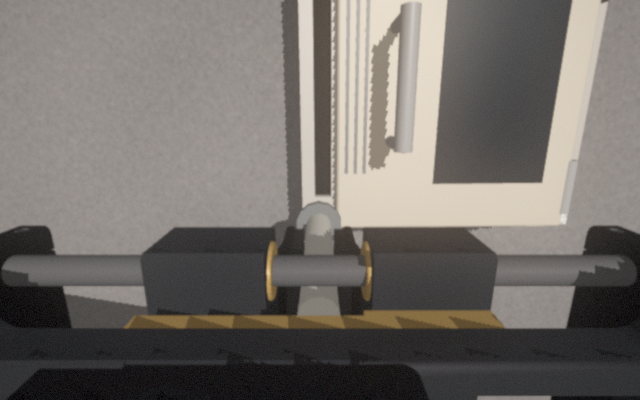

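```bash
python3 - <<'E'
from h import *
ci=ctrl.camera_info('wrist')
s=ctrl.get_state(); R=Ro.from_rotvec(s['tool_rot']).as_matrix(); print(s['position'])
print(proj(ci,T2(CH,[(-.118,-.1,.09),(-.102,-.1,.09),(-.13,-.13,.09)])))
print(proj(ci,[s['position']+R@[.0035,.0447,0.0015]]))
im=cv2.imread('pics/w9.png'); cv2.imwrite('pics/w9c.png',cv2.resize(im[150:260,270:380],None,fx=5,fy=5,interpolation=cv2.INTER_CUBIC))
E
```

```text
[ 0.49937844 -0.08546452  0.24133737]
[[312.2431817  194.2443019 ]
 [328.6489638  194.21119245]
 [300.37963839 223.36754835]]
[[319.91897468 224.26300964]]
```

View pics/w9c.png

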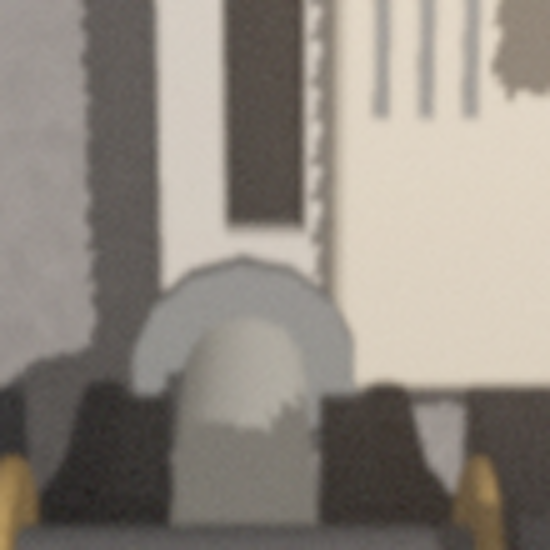

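play_rows(
  translation=[
    [-12, 0, -8],
    [-24, 0, -10],
    [-35, 0, -10],
    [-38, 0, 0],
    [-38, 0, 0],
    [-38, 0, 0],
    [-38, 0, 0],
    [-38, 0, 0],
    [-38, 0, 0],
    [-36, 0, 10],
  ],
  turn=[
    [0, 0, 0],
    [0, 0, 0],
    [0, 0, 0],
    [0, 0, 0],
    [0, 0, 0],
    [0, 0, 0],
    [0, 0, 0],
    [0, 0, 0],
    [0, 0, 0],
    [0, 0, 0],
  ],
  fingers=[-1, -1, -1, -1, -1, -1, -1, -1, -1, -1],
)

```text
time: 14.18
position: [0.4174, 0.243, 0.2372]
tool_rot: [-1.291, 1.069, -1.076]
ft_force: [1.3, -0.1, -1.9]
grip_width: 0.171
```

play_rows(
  translation=[
    [-30, 0, 22],
    [-25, 0, 22],
    [-18, 0, 14],
    [-10, 0, 10],
    [-2, 0, 0],
    [0, 0, 0],
    [0, 0, 0],
    [0, 0, 0],
    [0, 0, 0],
    [0, 0, 0],
  ],
  turn=[
    [0, 0, 0],
    [0, 0, 0],
    [0, 0, 0],
    [0, 0, 0],
    [0, 0, 0],
    [0, 0, 0],
    [0, 0, 0],
    [0, 0, 0],
    [0, 0, 0],
    [0, 0, 0],
  ],
  fingers=[-1, -1, -1, -1, -1, -1, -1, -1, -1, -1],
)

```text
time: 15.02
position: [0.4707, 0.3357, 0.2366]
tool_rot: [-1.29, 1.073, -1.076]
ft_force: [-0.2, -0.2, -0.6]
grip_width: 0.177
```

```bash
python3 - <<'E'
from h import *
rel([.471,.3369,.115])
ci=ctrl.camera_info('wrist')
s=ctrl.get_state(); R=Ro.from_rotvec(s['tool_rot']).as_matrix()
print(proj(ci,[[.4702,.3332,.06]]),proj(ci,[s['position']+R@[.0035,.0447,0.0015]]))
b=ctrl.get_image('wrist'); cv2.imwrite('pics/w10.png',b[100:330,200:500].repeat(2,0).repeat(2,1))
a=ctrl.get_image('scene'); cv2.imwrite('pics/s10.png',cv2.resize(a[40:190,305:455],None,fx=4,fy=4,interpolation=cv2.INTER_CUBIC))
E
```

```text
t 15.02 pos [0.4707 0.3357 0.2366] F [-0.2 -0.2 -0.6] grip 0.177
rel mm [ -1.3 121.6   0.4] dist 121.6
turn [-0.0011 -0.0024  0.0015]
[[316.69279177 180.6719609 ]] [[319.9029844  224.30358852]]
```

View pics/w10.png

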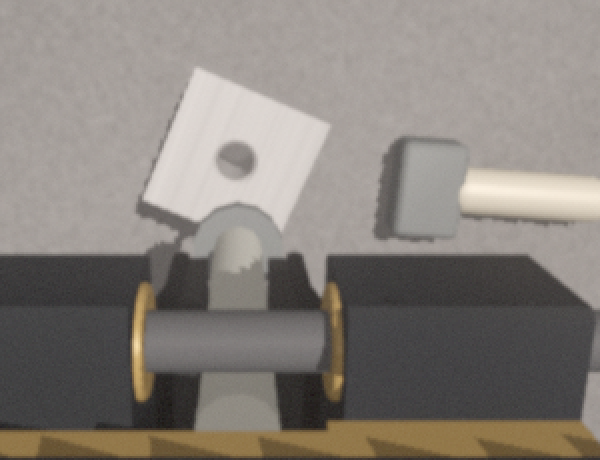

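View pics/s10.png

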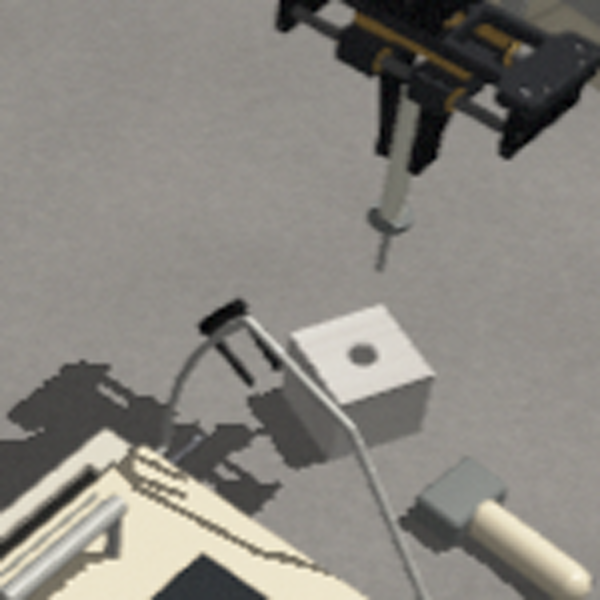

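play_rows(
  translation=[
    [-1, 6, 0],
    [0, 12, 0],
    [0, 14, 0],
    [0, 14, 0],
    [0, 14, 0],
    [0, 14, 0],
    [0, 14, 0],
    [0, 14, 0],
    [0, 10, 0],
    [0, 6, 0],
  ],
  turn=[
    [0, 0, 0],
    [0, 0, 0],
    [0, 0, 0],
    [0, 0, 0],
    [0, 0, 0],
    [0, 0, 0],
    [0, 0, 0],
    [0, 0, 0],
    [0, 0, 0],
    [0, 0, 0],
  ],
  fingers=[-1, -1, -1, -1, -1, -1, -1, -1, -1, -1],
)

```text
time: 15.95
position: [0.4697, 0.3373, 0.1163]
tool_rot: [-1.292, 1.074, -1.073]
ft_force: [0.0, 0.1, -0.8]
grip_width: 0.173
```

play_rows(
  translation=[
    [0, 2, 0],
    [0, 2, 0],
    [0, 1, 0],
    [0, 1, 0],
    [0, 1, 0],
    [0, 0, 0],
    [0, 0, 0],
    [0, 0, 0],
    [0, 0, 0],
    [0, 0, 0],
  ],
  turn=[
    [0, 0, 0],
    [0, 0, 0],
    [0, 0, 0],
    [0, 0, 0],
    [0, 0, 0],
    [0, 0, 0],
    [0, 0, 0],
    [0, 0, 0],
    [0, 0, 0],
    [0, 0, 0],
  ],
  fingers=[-1, -1, -1, -1, -1, -1, -1, -1, -1, -1],
)

```text
time: 16.78
position: [0.4703, 0.3377, 0.1113]
tool_rot: [-1.29, 1.073, -1.073]
ft_force: [-1.2, 1.2, 0.2]
grip_width: 0.175
```

```bash
python3 - <<'E'
from h import *
rel([.471,.3369,.1097])
b=ctrl.get_image('wrist'); cv2.imwrite('pics/w11.png',b[100:330,200:500].repeat(2,0).repeat(2,1))
a=ctrl.get_image('scene'); cv2.imwrite('pics/s11.png',cv2.resize(a[70:170,345:445],None,fx=5,fy=5,interpolation=cv2.INTER_CUBIC))
E
```

```text
t 16.78 pos [0.4703 0.3377 0.1113] F [-1.2  1.2  0.2] grip 0.175
rel mm [0.9 1.6 0.5] dist 1.9
turn [-0.0001 -0.001   0.0001]
```

View pics/w11.png

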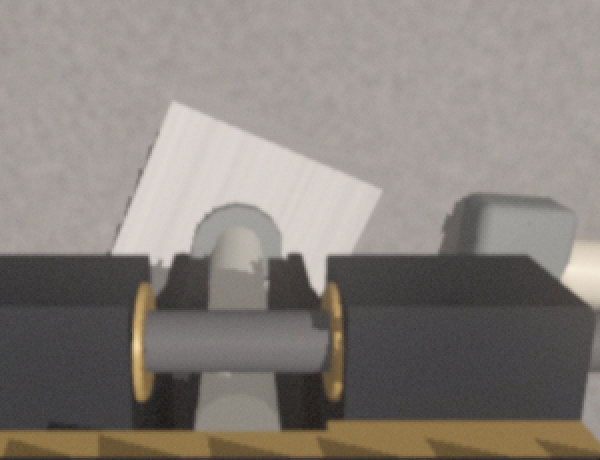

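View pics/s11.png

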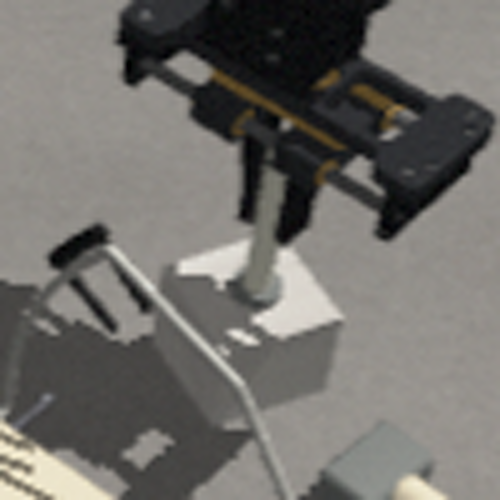

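Stick is in the hole, collar about 1.5 mm above the top. Lower the last bit, then open.

play_rows(
  translation=[
    [0, 0.8, 0],
    [0, 0.6, 0],
    [0, 0, 0],
    [0, 0, 0],
    [0, 0, 0],
    [0, 0, 0],
    [0, 0, 0],
    [0, 0, 0],
    [0, 0, 0],
    [0, 0, 0],
  ],
  turn=[
    [0, 0, 0],
    [0, 0, 0],
    [0, 0, 0],
    [0, 0, 0],
    [0, 0, 0],
    [0, 0, 0],
    [0, 0, 0],
    [0, 0, 0],
    [0, 0, 0],
    [0, 0, 0],
  ],
  fingers=[-1, -1, -1, -1, -0.5, -0.4, -0.2, 0, 0, 0],
)

```text
time: 17.72
position: [0.4703, 0.3378, 0.1098]
tool_rot: [-1.29, 1.073, -1.073]
ft_force: [0.1, 0.3, 0.2]
grip_width: 0.471
```

play_rows(
  translation=[
    [0, 0, 0],
    [0, 0, 0],
    [0, -8, 0],
    [0, -15, 0],
    [0, -20, 0],
    [0, -25, 0],
    [0, -30, 0],
    [0, -30, 0],
    [0, -30, 0],
    [0, -25, 0],
  ],
  turn=[
    [0, 0, 0],
    [0, 0, 0],
    [0, 0, 0],
    [0, 0, 0],
    [0, 0, 0],
    [0, 0, 0],
    [0, 0, 0],
    [0, 0, 0],
    [0, 0, 0],
    [0, 0, 0],
  ],
  fingers=[0.3, 0.3, 0.3, 0.3, 0.3, 0.3, 0.3, 0.3, 0.3, 0.3],
)

```text
time: 18.55
position: [0.4702, 0.3385, 0.2968]
tool_rot: [-1.288, 1.071, -1.073]
ft_force: [0.8, 0.7, 0.2]
grip_width: 0.651
```

```bash
python3 - <<'E'
from h import *
ct=ctrl.camera_info('top'); cs=ctrl.camera_info('scene')
b=T2(CH,[.1154-.165,0,.149])[0]; print(b)
rel([b[0],b[1],.26])
print(proj(cs,[[.4702,.3332,.165],[.4702,.3332,.065]]))
b=ctrl.get_image('wrist'); cv2.imwrite('pics/w12.png',b[100:330,200:500].repeat(2,0).repeat(2,1))
a=ctrl.get_image('scene'); cv2.imwrite('pics/s12.png',cv2.resize(a[85:195,335:455],None,fx=5,fy=5,interpolation=cv2.INTER_CUBIC))
E
```

```text
[0.54573726 0.01392501 0.149     ]
t 18.55 pos [0.4702 0.3385 0.2968] F [0.8 0.7 0.2] grip 0.651
rel mm [333.   36.5  14.9] dist 335.3
turn [-0.0029 -0.0004 -0.001 ]
[[400.47332412 100.39679566]
 [395.0744947  126.91615748]]
```

View pics/w12.png

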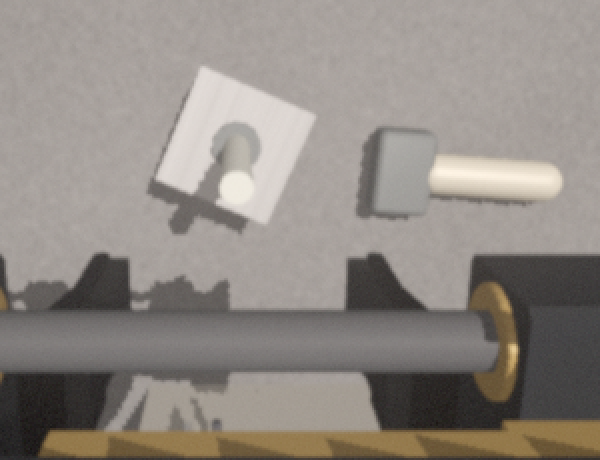

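View pics/s12.png

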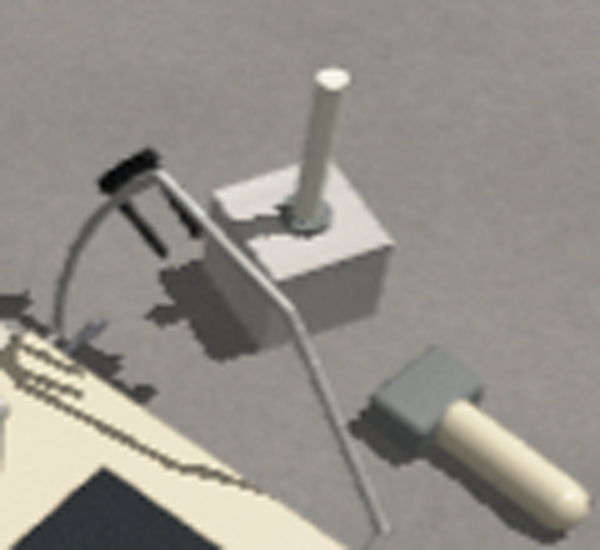

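```bash
python3 - <<'E'
from h import *
cs=ctrl.camera_info('scene'); ct=ctrl.camera_info('top')
def P(a,r,y,off): 
    x=.1154-r*np.cos(a)-off*np.sin(a)*-1; z=.097+r*np.sin(a)+off*np.cos(a); return T2(CH,[x,y,z])[0]
im=cv2.imread('pics/s12.png')
for a in (.35,.4,.45,.5,.55):
  for y in (.15,):
    q=[P(a,r,y,o) for o in (-.017,.017) for r in (.18,.21)]
    print(a,y,((proj(cs,q)-[335,85]+.5)*5).round(0).tolist())
E
```

```text
0.35 0.15 [[118.0, 294.0], [77.0, 251.0], [142.0, 262.0], [100.0, 219.0]]
0.4 0.15 [[123.0, 285.0], [83.0, 241.0], [149.0, 255.0], [108.0, 210.0]]
0.45 0.15 [[129.0, 276.0], [90.0, 230.0], [158.0, 249.0], [118.0, 202.0]]
0.5 0.15 [[136.0, 268.0], [98.0, 221.0], [167.0, 243.0], [128.0, 194.0]]
0.55 0.15 [[143.0, 261.0], [106.0, 212.0], [177.0, 238.0], [139.0, 188.0]]
```

play_rows(
  translation=[
    [15, 0, 0],
    [28, 0, 2],
    [36, 0, 2],
    [38, 0, 2],
    [38, 0, 2],
    [38, 0, 2],
    [38, 0, 2],
    [38, 8, 2],
    [36, 12, 1],
    [28, 12, 0],
  ],
  turn=[
    [0, 0, 0],
    [0, 0, 0],
    [0, 0, 0],
    [0, 0, 0],
    [0, 0, 0],
    [0, 0, 0],
    [0, 0, 0],
    [0, 0, 0],
    [0, 0, 0],
    [0, 0, 0],
  ],
  fingers=[0.5, 0.5, 0.5, 0.5, 0.5, 0.5, 0.5, 0.5, 0.5, 0.5],
)

```text
time: 19.48
position: [0.5461, 0.0093, 0.261]
tool_rot: [-1.289, 1.074, -1.077]
ft_force: [-0.8, -0.1, 1.2]
grip_width: 0.749
```

play_rows(
  translation=[
    [0, 0, 0],
    [0, 0, 0],
    [0, 0, 0],
    [0, 0, 0],
    [0, 0, 0],
    [0, 0, 0],
    [0, 0, 0],
    [0, 0, 0],
    [0, 0, 0],
    [0, 0, 0],
  ],
  turn=[
    [0, 0, 0],
    [0, 0, 0],
    [0, 0, 0],
    [0, 0, 0],
    [0, 0, 0],
    [0, 0, 0],
    [0, 0, 0],
    [0, 0, 0],
    [0, 0, 0],
    [0, 0, 0],
  ],
  fingers=[0.5, 0.5, 0.5, 0.5, 0.5, 0.5, 0.5, 0.5, 0.5, 0.5],
)

```text
time: 20.32
position: [0.5456, 0.0131, 0.2608]
tool_rot: [-1.29, 1.073, -1.073]
ft_force: [0.4, 0.8, 0.4]
grip_width: 0.751
```

```bash
python3 - <<'E'
from h import *
b=T2(CH,[.1154-.165,0,.149])[0]; print(b)
rel([b[0],b[1],.13])
ci=ctrl.camera_info('wrist'); np.savez('w13.npz',**ci)
b=ctrl.get_image('wrist'); cv2.imwrite('pics/w13.png',b)
E
```

```text
[0.54573726 0.01392501 0.149     ]
t 20.32 pos [0.5456 0.0131 0.2608] F [0.4 0.8 0.4] grip 0.751
rel mm [ -0.8 130.8   0.3] dist 130.8
turn [ 0.     -0.0009  0.0001]
```

View pics/w13.png

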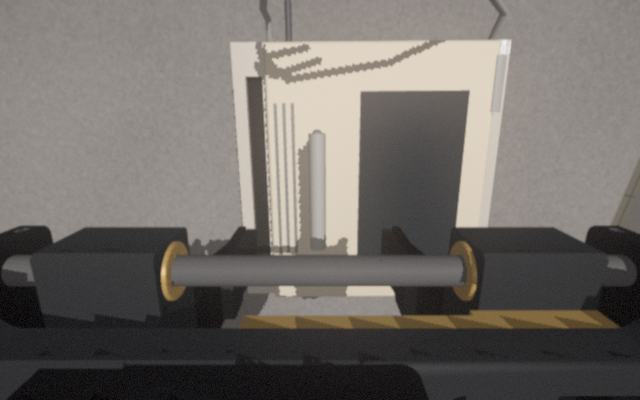

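```bash
python3 - <<'E'
from h import *
s=ctrl.get_state(); ci=ctrl.camera_info('wrist')
R0=Ro.from_rotvec(s['tool_rot']).as_matrix(); Rc=ci['R']@R0; tc=ci['R']@s['position']+ci['t']   # cam = Rc*tool + tc
R5=Ro.from_rotvec([-1.29,1.073,-1.073]).as_matrix(); p5=np.array([.4688,.0965,.2136])
c5=dict(ci); c5['R']=Rc@R5.T; c5['t']=tc-c5['R']@p5
np.savez('w5.npz',**c5)
print(proj(c5,T2(CH,[(-.118,.1,.09)])))
im=cv2.imread('pics/w5.png'); cv2.imwrite('pics/w5d.png',cv2.resize(im[100:180,320:520],None,fx=4,fy=4,interpolation=cv2.INTER_CUBIC))
def P(a,r,y,off): return T2(CH,[.1154-r*np.cos(a)+off*np.sin(a),y,.097+r*np.sin(a)+off*np.cos(a)])[0]
for a in (.45,.5,.55,.6):
    q=[P(a,r,.15,o) for o in (-.017,.017) for r in (.18,.21)]
    print(a,((proj(c5,q)-[320,100])*4).round(0).tolist())
E
```

```text
[[308.75719417 185.54277904]]
0.45 [[340.0, 134.0], [183.0, 140.0], [504.0, 150.0], [331.0, 158.0]]
0.5 [[376.0, 138.0], [220.0, 145.0], [562.0, 154.0], [395.0, 164.0]]
0.55 [[417.0, 142.0], [265.0, 151.0], [627.0, 159.0], [469.0, 171.0]]
0.6 [[464.0, 146.0], [318.0, 157.0], [700.0, 164.0], [554.0, 179.0]]
```

View pics/w5d.png

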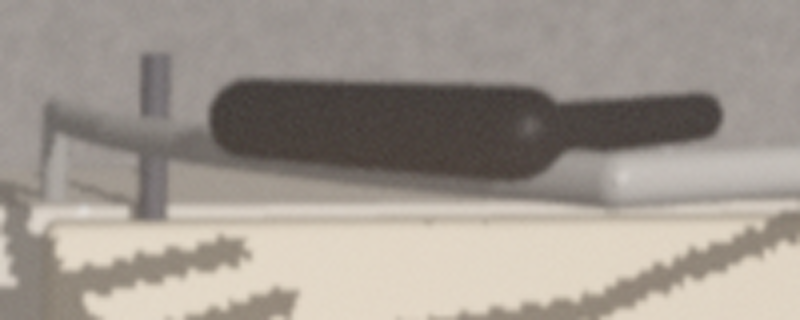

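```bash
python3 - <<'E'
from h import *
cs=ctrl.camera_info('scene'); c5=dict(np.load('w5.npz')); c5['k1']=float(c5['k1'])
def P(a,r,y,off): return T2(CH,[.1154-r*np.cos(a)+off*np.sin(a),y,.097+r*np.sin(a)+off*np.cos(a)])[0]
W=lambda u,v:np.array([320+u/4-.4,100+v/4-.4]); S=lambda u,v:np.array([335+u/5-.4,85+v/5-.4])
ob=[(c5,W(703,116),0,.017,.4),(c5,W(525,130),1,.017,.4),(c5,W(245,115),1,-.017,.4),(cs,S(162,251),0,-.017,1),(cs,S(196,234),0,.017,1),(cs,S(113,184),1,-.017,1),(cs,S(148,160),1,.017,1)]
def f(p,w=1):
    a,y,ri,ro,sx,sy=p
    return np.concatenate([np.concatenate([(proj(c,P(a,(ri,ro)[k],y,o))[0]-u-(np.array([sx,sy]) if c is cs else 0))*(wt if w else 1) for c,u,k,o,wt in ob]),[sx*.8,sy*.8]])
r=least_squares(f,[.5,.15,.18,.215,0,0]); print(r.x); print(f(r.x,0).reshape(-1,2).round(1))
J=r.jac; print(np.sqrt(np.diag(np.linalg.inv(J.T@J))))
E
```

```text
[ 0.60553741  0.15592013  0.1814536   0.22161642 -0.45340465 -1.33465059]
[[ 1.9  0.3]
 [-4.6 -0. ]
 [ 4.9  0. ]
 [-0.4 -0.1]
 [ 0.2 -0.7]
 [-0.2 -0.2]
 [ 0.   0.2]
 [-0.4 -1.1]]
[8.86228982e-03 6.48246406e-04 3.02889462e-03 2.57248398e-03
 5.52750646e-01 1.09083950e+00]
```

play_rows(
  translation=[
    [0, 6, 0],
    [0, 14, 0],
    [0, 18, 0],
    [0, 18, 0],
    [0, 18, 0],
    [0, 18, 0],
    [0, 16, 0],
    [0, 12, 0],
    [0, 7, 0],
    [0, 3, 0],
  ],
  turn=[
    [0, 0, 0],
    [0, 0, 0],
    [0, 0, 0],
    [0, 0, 0],
    [0, 0, 0],
    [0, 0, 0],
    [0, 0, 0],
    [0, 0, 0],
    [0, 0, 0],
    [0, 0, 0],
  ],
  fingers=[0.5, 0.5, 0.5, 0.5, 0.5, 0.5, 0.5, 0.5, 0.5, 0.5],
)

```text
time: 21.2
position: [0.545, 0.013, 0.1296]
tool_rot: [-1.291, 1.075, -1.072]
ft_force: [-0.4, -0.9, 0.1]
grip_width: 0.749
```

```bash
python3 - <<'E'
from h import *
b=T2(CH,[.1154-.165,0,.149])[0]
rel([b[0],b[1],.13])
b=ctrl.get_image('wrist'); cv2.imwrite('pics/w14.png',b)
a=ctrl.get_image('scene'); cv2.imwrite('pics/s14.png',cv2.resize(a[90:230,255:395],None,fx=4,fy=4,interpolation=cv2.INTER_CUBIC))
E
```

```text
t 21.2 pos [0.545  0.013  0.1296] F [-0.4 -0.9  0.1] grip 0.749
rel mm [-0.8 -0.4  0.9] dist 1.3
turn [ 0.0016 -0.001  -0.0006]
```

View pics/w14.png

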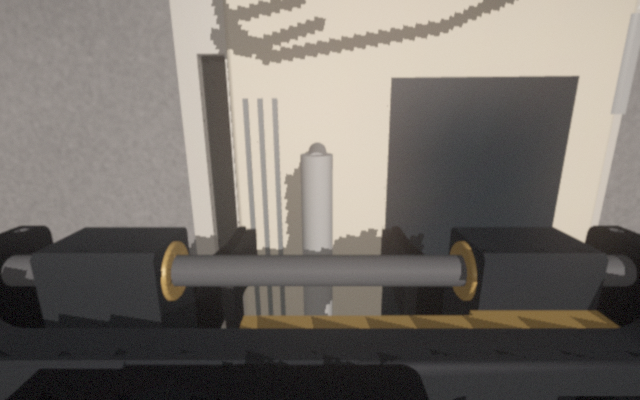

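View pics/s14.png

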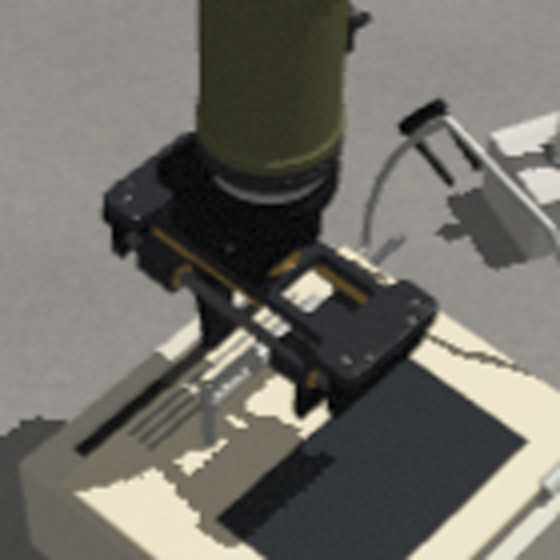

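play_rows(
  translation=[
    [0, 0, 0],
    [0, 0, 0],
    [0, 0, 0],
    [0, 0, 0],
    [0, 0, 0],
    [0, 0, 0],
    [0, 0, 0],
    [0, 0, 0],
    [0, 0, 0],
    [0, 0, 0],
  ],
  turn=[
    [0, 0, 0],
    [0, 0, 0],
    [0, 0, 0],
    [0, 0, 0],
    [0, 0, 0],
    [0, 0, 0],
    [0, 0, 0],
    [0, 0, 0],
    [0, 0, 0],
    [0, 0, 0],
  ],
  fingers=[0, -0.4, -1, -1, -1, -1, -1, -1, -1, -1],
  grip_force=45,
)

```text
time: 22.13
position: [0.5445, 0.0128, 0.1307]
tool_rot: [-1.293, 1.075, -1.072]
ft_force: [-3.4, -0.6, 2.5]
grip_width: 0.144
```

```bash
python3 - <<'E'
from h import *
b=T2(CH,[.1154-.165,0,.149])[0]
rel([b[0],b[1],.13]); print(ctrl.get_state()['joint_positions'].round(2))
p0=np.array([-165,52.]); prev=p0
for k in range(1,13):
    a=.05*k; q=np.array([-165*np.cos(a)+52*np.sin(a),165*np.sin(a)+52*np.cos(a)]); print(round(a,2),(q-prev).round(2),(q-p0).round(1)); prev=q
E
```

```text
t 22.13 pos [0.5445 0.0128 0.1307] F [-3.4 -0.6  2.5] grip 0.144
rel mm [-0.9  0.7  1.5] dist 1.8
turn [ 0.0029 -0.001   0.0003]
[ 0.81  0.32 -1.03  1.8   0.29  1.19 -0.12]
0.05 [2.81 8.18] [2.8 8.2]
0.1 [3.21 8.03] [ 6.  16.2]
0.15 [3.61 7.86] [ 9.6 24.1]
0.2 [4.   7.67] [13.6 31.7]
0.25 [4.37 7.46] [18.  39.2]
0.3 [4.74 7.23] [22.7 46.4]
0.35 [5.1  6.99] [27.8 53.4]
0.4 [5.44 6.72] [33.3 60.1]
0.45 [5.77 6.44] [39.  66.6]
0.5 [6.08 6.15] [45.1 72.7]
0.55 [6.38 5.84] [51.5 78.6]
0.6 [6.67 5.51] [58.2 84.1]
```

play_rows(
  translation=[
    [0, -4.9, 1.6],
    [0, -4.9, 1.8],
    [0, -4.8, 1.9],
    [0, -4.7, 2.1],
    [0, -4.7, 2.2],
    [0, -4.6, 2.3],
    [0, -4.5, 2.5],
    [0, -4.5, 2.6],
    [0, -4.4, 2.8],
    [0, -4.4, 2.9],
  ],
  turn=[
    [0, 0, 0],
    [0, 0, 0],
    [0, 0, 0],
    [0, 0, 0],
    [0, 0, 0],
    [0, 0, 0],
    [0, 0, 0],
    [0, 0, 0],
    [0, 0, 0],
    [0, 0, 0],
  ],
  fingers=[-1, -1, -1, -1, -1, -1, -1, -1, -1, -1],
)

```text
time: 22.97
position: [0.5651, 0.0168, 0.1766]
tool_rot: [-1.296, 1.078, -1.07]
ft_force: [-8.7, -0.9, -4.4]
grip_width: 0.146
```

```bash
cat >> h.py <<'E'
def lidang():
    s=ctrl.get_state(); R=Ro.from_rotvec(s['tool_rot']).as_matrix(); g=s['position']-R[:,1]*.019
    c,sn=np.cos(CH[2]),np.sin(CH[2]); d=g[:2]-CH[:2]; lx=c*d[0]+sn*d[1]-.1154; z=g[2]-.097
    print('lid from tcp: angle',np.arctan2(z,-lx)-np.arctan2(52,165),'rad',np.hypot(lx,z),'F',s['ft_force'].round(1),'j',s['joint_positions'].round(2),'turn',s['time'])
E
python3 - <<'E'
from h import *
lidang(); rel([0,0,0])
a=ctrl.get_image('scene'); cv2.imwrite('pics/s15.png',cv2.resize(a[60:230,255:425],None,fx=3.5,fy=3.5,interpolation=cv2.INTER_CUBIC))
E
```

```text
lid from tcp: angle 0.2908753329668133 rad 0.17553513820303107 F [-8.7 -0.9 -4.4] j [ 0.79  0.33 -1.03  1.69  0.29  1.29 -0.12] turn 22.9667
t 22.97 pos [0.5651 0.0168 0.1766] F [-8.7 -0.9 -4.4] grip 0.146
rel mm [ -86.3  180.7 -557.4] dist 592.3
turn [ 0.0074 -0.001  -0.0001]
```

View pics/s15.png

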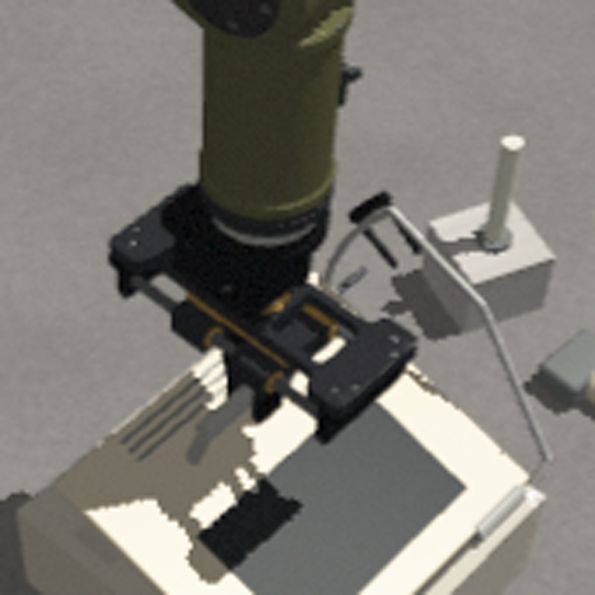

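play_rows(
  translation=[
    [0, -4.2, 3.2],
    [0, -4.2, 3.3],
    [0, -4, 3.4],
    [0, -4, 3.4],
    [0, -3.9, 3.5],
    [0, 0, 0],
    [0, 0, 0],
    [0, 0, 0],
    [0, 0, 0],
    [0, 0, 0],
  ],
  turn=[
    [0, 0, 0],
    [0, 0, 0],
    [0, 0, 0],
    [0, 0, 0],
    [0, 0, 0],
    [0, 0, 0],
    [0, 0, 0],
    [0, 0, 0],
    [0, 0, 0],
    [0, 0, 0],
  ],
  fingers=[-1, -1, -1, -1, -1, -1, -1, -1, -1, -1],
)

```text
time: 23.85
position: [0.5801, 0.0197, 0.1971]
tool_rot: [-1.299, 1.08, -1.069]
ft_force: [-14.4, -3.0, 2.2]
grip_width: 0.151
```

```bash
python3 - <<'E'
from h import *
lidang(); rel([0,0,0])
a=ctrl.get_image('scene'); cv2.imwrite('pics/s16.png',cv2.resize(a[90:190,325:425],None,fx=6,fy=6,interpolation=cv2.INTER_CUBIC))
b=ctrl.get_image('wrist'); cv2.imwrite('pics/w16.png',b)
E
```

```text
lid from tcp: angle 0.43634108323683746 rad 0.17628888420102437 F [-14.4  -3.    2.2] j [ 0.76  0.35 -1.02  1.63  0.31  1.35 -0.13] turn 23.85
t 23.85 pos [0.5801 0.0197 0.1971] F [-14.4  -3.    2.2] grip 0.151
rel mm [ -86.3  203.4 -571.7] dist 613.0
turn [ 0.0111 -0.001   0.0004]
```

View pics/s16.png

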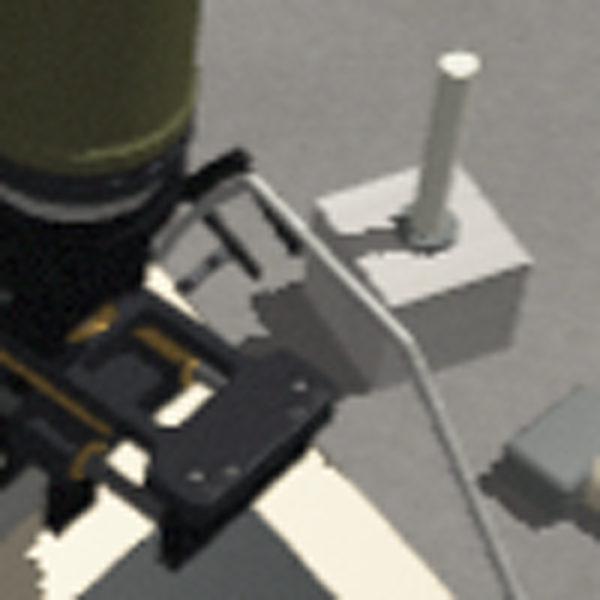

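View pics/w16.png

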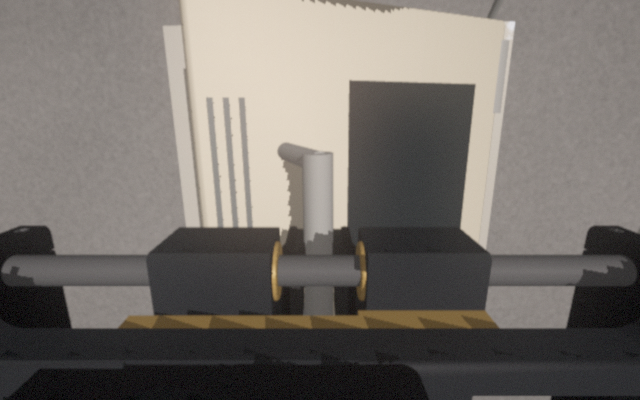

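```bash
python3 - <<'E'
from h import *
cs=ctrl.camera_info('scene')
def P(a,r,y,off=0): return T2(CH,[.1154-r*np.cos(a)+off*np.sin(a),y,.097+r*np.sin(a)+off*np.cos(a)])[0]
for a in (.35,.4,.45,.5,.55,.6):
    print(a,((proj(cs,[P(a,.19,.13),P(a,.19,.162)])-[325,90]+.4)*6).round(0).tolist(), 'prongs in',((proj(cs,[P(a,.181,.156,-.017),P(a,.181,.156,.017)])-[325,90]+.4)*6).round(0).tolist(),'bar top end',)
E
```

```text
0.35 [[167.0, 312.0], [217.0, 271.0]] prongs in [[209.0, 313.0], [237.0, 275.0]] bar top end
0.4 [[175.0, 302.0], [225.0, 260.0]] prongs in [[215.0, 302.0], [247.0, 266.0]] bar top end
0.45 [[184.0, 292.0], [235.0, 251.0]] prongs in [[222.0, 291.0], [257.0, 258.0]] bar top end
0.5 [[194.0, 283.0], [245.0, 242.0]] prongs in [[230.0, 282.0], [268.0, 251.0]] bar top end
0.55 [[204.0, 275.0], [256.0, 233.0]] prongs in [[239.0, 272.0], [280.0, 245.0]] bar top end
0.6 [[216.0, 268.0], [267.0, 226.0]] prongs in [[249.0, 264.0], [293.0, 240.0]] bar top end
```

play_rows(
  translation=[
    [0, -3.8, 3.2],
    [0, -3.7, 3.3],
    [0, -3.6, 3.3],
    [0, -3.4, 3.3],
    [0, -3.3, 3.4],
    [0, 0, 0],
    [0, 0, 0],
    [0, 0, 0],
    [0, 0, 0],
    [0, 0, 0],
  ],
  turn=[
    [0, 0, 0],
    [0, 0, 0],
    [0, 0, 0],
    [0, 0, 0],
    [0, 0, 0],
    [0, 0, 0],
    [0, 0, 0],
    [0, 0, 0],
    [0, 0, 0],
    [0, 0, 0],
  ],
  fingers=[-1, -1, -1, -1, -1, -1, -1, -1, -1, -1],
)

```text
time: 24.78
position: [0.5976, 0.0231, 0.2154]
tool_rot: [-1.296, 1.078, -1.07]
ft_force: [-12.4, -0.5, -0.1]
grip_width: 0.145
```

```bash
python3 - <<'E'
from h import *
lidang(); rel([0,0,0])
a=ctrl.get_image('scene'); cv2.imwrite('pics/s17.png',cv2.resize(a[100:150,340:390],None,fx=12,fy=12,interpolation=cv2.INTER_CUBIC))
b=ctrl.get_image('top'); cv2.imwrite('pics/t17.png',b)
E
```

```text
lid from tcp: angle 0.580981956804002 rad 0.17736862782682547 F [-12.4  -0.5  -0.1] j [ 0.72  0.38 -1.01  1.56  0.32  1.39 -0.14] turn 24.7833
t 24.78 pos [0.5976 0.0231 0.2154] F [-12.4  -0.5  -0.1] grip 0.145
rel mm [ -86.2  220.  -590.2] dist 635.7
turn [ 0.0077 -0.0008  0.0001]
```

View pics/s17.png

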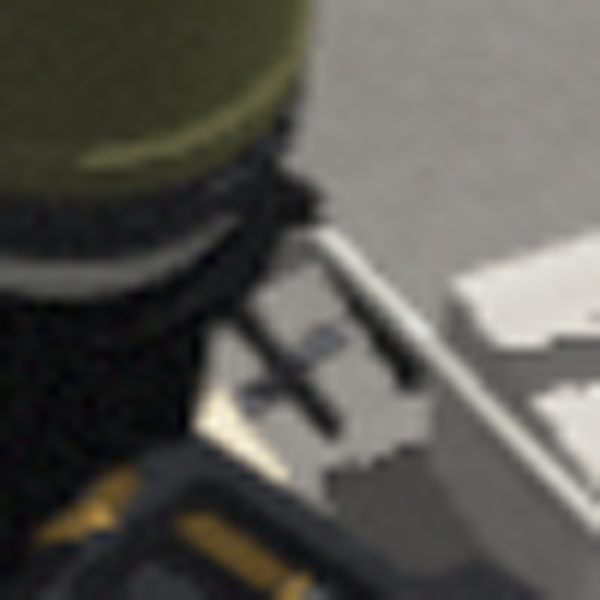

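View pics/t17.png

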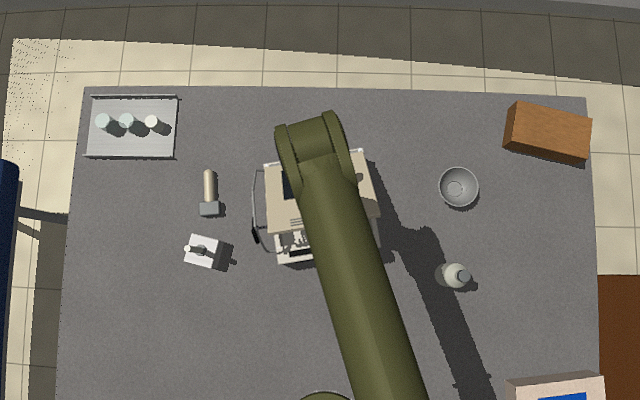

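```bash
python3 - <<'E'
from h import *
cs=ctrl.camera_info('scene')
def P(a,r,y,off=0): return T2(CH,[.1154-r*np.cos(a)+off*np.sin(a),y,.097+r*np.sin(a)+off*np.cos(a)])[0]
q=lambda L:((proj(cs,L)-[340,100]+.5)*12-.5+np.array([5,16])*1).round(0).tolist()
for a in (.48,.5,.52,.54,.56,.58,.6):
    print(a,'ptr base/@.156/tip',q([P(a,.19,.13),P(a,.19,.156),P(a,.19,.162)]),'prong ends',q([P(a,.181,.156,-.017),P(a,.21,.156,-.017),P(a,.181,.156,.017),P(a,.21,.156,.017)]),'mark',q([P(a,.19,.156)]))
E
```

```text
0.48 ptr base/@.156/tip [[205.0, 470.0], [288.0, 402.0], [307.0, 387.0]] prong ends [[280.0, 467.0], [190.0, 359.0], [353.0, 405.0], [261.0, 293.0]] mark [[288.0, 402.0]]
0.5 ptr base/@.156/tip [[213.0, 463.0], [296.0, 395.0], [315.0, 380.0]] prong ends [[287.0, 460.0], [198.0, 350.0], [362.0, 399.0], [271.0, 287.0]] mark [[296.0, 395.0]]
0.52 ptr base/@.156/tip [[221.0, 457.0], [304.0, 389.0], [323.0, 373.0]] prong ends [[294.0, 452.0], [206.0, 341.0], [372.0, 394.0], [282.0, 280.0]] mark [[304.0, 389.0]]
0.54 ptr base/@.156/tip [[230.0, 450.0], [313.0, 382.0], [332.0, 367.0]] prong ends [[301.0, 445.0], [214.0, 333.0], [381.0, 389.0], [292.0, 274.0]] mark [[313.0, 382.0]]
0.56 ptr base/@.156/tip [[239.0, 444.0], [322.0, 376.0], [341.0, 360.0]] prong ends [[308.0, 438.0], [223.0, 324.0], [391.0, 385.0], [303.0, 268.0]] mark [[322.0, 376.0]]
0.58 ptr base/@.156/tip [[248.0, 439.0], [332.0, 370.0], [351.0, 354.0]] prong ends [[316.0, 431.0], [231.0, 316.0], [401.0, 380.0], [315.0, 262.0]] mark [[332.0, 370.0]]
0.6 ptr base/@.156/tip [[258.0, 433.0], [341.0, 364.0], [360.0, 349.0]] prong ends [[324.0, 425.0], [241.0, 309.0], [412.0, 376.0], [327.0, 257.0]] mark [[341.0, 364.0]]
```

```bash
python3 - <<'E'
from h import *
a=cv2.imread('pics/t17.png'); cv2.imwrite('pics/t17c.png',cv2.resize(a[205:265,235:295],None,fx=10,fy=10,interpolation=cv2.INTER_CUBIC))
ct=ctrl.camera_info('top')
def P(a,r,y,off=0): return T2(CH,[.1154-r*np.cos(a)+off*np.sin(a),y,.097+r*np.sin(a)+off*np.cos(a)])[0]
q=lambda L:((proj(ct,L)-[235,205]+.5)*10-.5).round(0).tolist()
for a in (.52,.54,.56,.58,.6):
    print(a,'ptr base/@.156/tip',q([P(a,.19,.13),P(a,.19,.156),P(a,.19,.162)]),'prong ends',q([P(a,.181,.156,-.017),P(a,.221,.156,-.017),P(a,.181,.156,.017),P(a,.221,.156,.017)]))
print(q([P(x,.21,.15) for x in (0,.2,.4)]))
E
```

```text
0.52 ptr base/@.156/tip [[324.0, 234.0], [212.0, 252.0], [186.0, 256.0]] prong ends [[227.0, 262.0], [233.0, 405.0], [194.0, 178.0], [199.0, 323.0]]
0.54 ptr base/@.156/tip [[321.0, 225.0], [208.0, 243.0], [182.0, 247.0]] prong ends [[224.0, 254.0], [228.0, 396.0], [191.0, 167.0], [195.0, 310.0]]
0.56 ptr base/@.156/tip [[318.0, 215.0], [205.0, 233.0], [179.0, 237.0]] prong ends [[220.0, 246.0], [224.0, 386.0], [187.0, 156.0], [190.0, 297.0]]
0.58 ptr base/@.156/tip [[314.0, 205.0], [201.0, 223.0], [175.0, 227.0]] prong ends [[217.0, 238.0], [220.0, 376.0], [184.0, 145.0], [186.0, 284.0]]
0.6 ptr base/@.156/tip [[311.0, 194.0], [197.0, 212.0], [171.0, 216.0]] prong ends [[213.0, 229.0], [216.0, 365.0], [180.0, 133.0], [181.0, 270.0]]
[[327.0, 460.0], [298.0, 436.0], [264.0, 375.0]]
```

View pics/t17c.png

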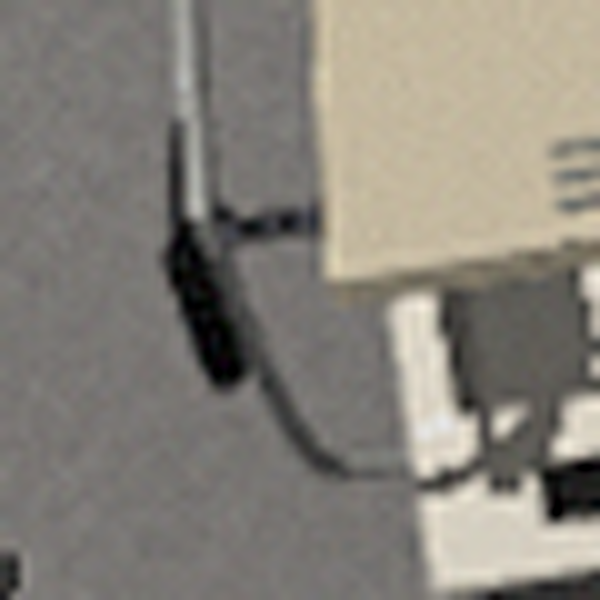

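```bash
cat > cf.py <<'E'
from h import *
cs=ctrl.camera_info('scene'); ct=ctrl.camera_info('top'); c5=dict(np.load('w5.npz')); c5['k1']=float(c5['k1'])
def P(a,r,y,off=0): return T2(CH,[.1154-r*np.cos(a)+off*np.sin(a),y,.097+r*np.sin(a)+off*np.cos(a)])[0]
W=lambda u,v:np.array([320+u/4-.4,100+v/4-.4]); T=lambda u,v:np.array([235+u/10-.45,205+v/10-.45]); S=lambda u,v:np.array([340+u/12-.46,100+v/12-.46])
pr=lambda c,X:proj(c,X)[0]
def linres(c,a,u,b):  # distance of pixel u from projected pointer line
    A=pr(c,P(a,.19,.13))+b; B=pr(c,P(a,.19,.162))+b; d=(B-A)/np.linalg.norm(B-A); e=u-A; return e[0]*d[1]-e[1]*d[0]
def f(p,ptr=(S(348,330),[T(300,222),T(240,227)],[S(255,398),S(325,347)])):
    a,y,ri,ro,ap=p[:5]; bs,bt,bw=p[5:7],p[7:9],p[9:11]
    g=lambda c,b,u,X:(pr(c,X)+b-u)
    L=[g(c5,bw,W(722,116),P(a,ri,y,.017))*.5,g(c5,bw,W(388,124),P(a,ro,y))*.5,
     g(cs,bs,S(338,437),P(a,ri,y,-.017)),g(cs,bs,S(415,388),P(a,ri,y,.017)),g(cs,bs,(360.6,119),P(a,ro,y)),
     g(ct,bt,T(178,120),P(a,ri,y,.017)),g(ct,bt,T(205,310),P(a,ro,y)),
     g(cs,bs,ptr[0],P(ap,.19,.162)),[linres(ct,ap,u,bt) for u in ptr[1]],[linres(cs,ap,u,bs) for u in ptr[2]],
     bs/1.,bt/1.,bw/2.]
    return np.concatenate(L)/.6
if __name__=='__main__':
    r=least_squares(f,[.58,.153,.18,.22,.56]+[0]*6); print(r.x.round(4)); print((f(r.x)*.6).round(1))
    C=np.linalg.inv(r.jac.T@r.jac); print(np.sqrt(np.diag(C)).round(4)[:5],'std diff',np.sqrt(C[0,0]+C[4,4]-2*C[0,4]))
E
python3 cf.py
```

```text
[ 0.592   0.1555  0.1738  0.2161  0.5708 -0.0304 -0.6078 -0.0768  0.526
  0.1453 -0.0988]
[ 0.1  0.2 -0.2 -0.2 -0.3 -0.3  0.6 -0.2  0.1  0.5  0.5 -0.1 -0.3  0.1
 -0.6  0.3  0.5  0.   0.4 -0.  -0.  -0.6 -0.1  0.5  0.1 -0. ]
[0.0051 0.0006 0.0012 0.0011 0.0089] std diff 0.00953283787368358
```

play_rows(
  translation=[
    [0, -1.1, 1.3],
    [0, -1.1, 1.3],
    [0, 0, 0],
    [0, 0, 0],
    [0, 0, 0],
    [0, 0, 0],
    [0, 0, 0],
    [0, 0, 0],
    [0, 0, 0],
    [0, 0, 0],
  ],
  turn=[
    [0, 0, 0],
    [0, 0, 0],
    [0, 0, 0],
    [0, 0, 0],
    [0, 0, 0],
    [0, 0, 0],
    [0, 0, 0],
    [0, 0, 0],
    [0, 0, 0],
    [0, 0, 0],
  ],
  fingers=[-1, -1, -1, -1, -1, -1, -1, -1, -1, -1],
)

```text
time: 25.72
position: [0.5998, 0.0235, 0.2173]
tool_rot: [-1.297, 1.079, -1.07]
ft_force: [-12.3, -0.5, -1.5]
grip_width: 0.143
```

play_rows(
  translation=[
    [0, 0, 0],
    [0, 0, 0],
    [0, 0, 0],
    [0, 0, 0],
    [0, 0, 0],
    [0, 0, 0],
    [0, 0, 0],
    [0, 0, 0],
    [0, 0, 0],
    [0, 0, 0],
  ],
  turn=[
    [0, 0, 0],
    [0, 0, 0],
    [0, 0, 0],
    [0, 0, 0],
    [0, 0, 0],
    [0, 0, 0],
    [0, 0, 0],
    [0, 0, 0],
    [0, 0, 0],
    [0, 0, 0],
  ],
  fingers=[-1, -1, -1, -1, -1, -1, -1, -1, -1, -1],
)

```text
time: 26.55
position: [0.5998, 0.0235, 0.2173]
tool_rot: [-1.297, 1.079, -1.07]
ft_force: [-12.3, -1.9, -1.2]
grip_width: 0.148
```

```bash
python3 - <<'E'
from h import *
lidang()
a=ctrl.get_image('scene'); cv2.imwrite('pics/s18.png',cv2.resize(a[100:150,340:390],None,fx=12,fy=12,interpolation=cv2.INTER_CUBIC)); cv2.imwrite('pics/s18f.png',a)
a=ctrl.get_image('top'); cv2.imwrite('pics/t18c.png',cv2.resize(a[205:265,235:295],None,fx=10,fy=10,interpolation=cv2.INTER_CUBIC)); cv2.imwrite('pics/t18f.png',a)
E
```

```text
lid from tcp: angle 0.5975071929540239 rad 0.17740335628986267 F [-12.3  -1.9  -1.2] j [ 0.71  0.38 -1.01  1.55  0.33  1.4  -0.14] turn 26.55
```

View pics/s18.png

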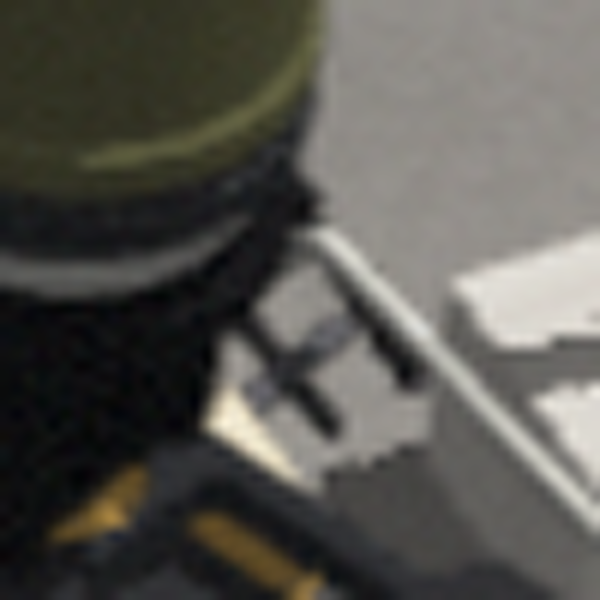

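View pics/t18c.png

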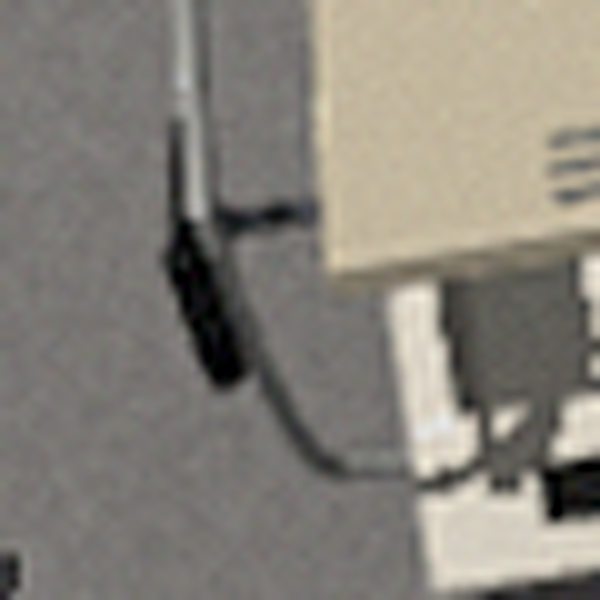

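View pics/s18f.png

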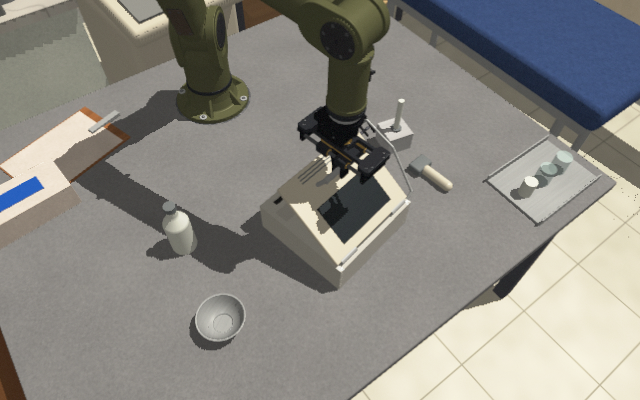

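```bash
python3 - <<'E'
from cf import *
ptr=(S(358,322),[T(300,213),T(240,220)],[S(262,392),S(335,337)])
r=least_squares(lambda p:f(p,ptr),[.58,.153,.18,.22,.56]+[0]*6); print(r.x.round(4)); print((f(r.x,ptr)*.6).round(1))
E
```

```text
[ 0.5908  0.1554  0.1735  0.2158  0.5878 -0.0295 -0.7641 -0.0951  0.6012
  0.1505 -0.1231]
[ 0.1  0.2 -0.2 -0.2 -0.3 -0.3  0.6 -0.2  0.1  0.5  0.5 -0.1 -0.3  0.1
 -0.7  0.4  0.5  0.2  0.4  0.1 -0.  -0.8 -0.1  0.6  0.1 -0.1]
```

```bash
python3 - <<'E'
from bench import ctrl
print(ctrl.close_job()); print(ctrl.get_state()['position'])
E
```

```text
the job is handed in; nothing more can be done
None
the job is handed in; nothing more can be done
```

I did all the steps in the order asked and handed the job in at about 27 s on the robot's clock. The arm is still holding the lid at the mark; no verdict was reported.

- **Groove sweep:** I made one pass from left to right at about 6 cm/s, with the lid shut. By calculation the tip ran about 0.5 mm above the groove floor. It never showed contact force, so that depth is not confirmed by touch. The pass began about 0.7 mm beyond `groove_left` and ended within about 0.5–1 mm of `groove_right`.
- **Stick:** I put it back in its stand and let go. The pictures show it upright with its collar on the block.
- **Lid:** A fit over the scene, top and wrist pictures puts the pointer at 0.588 rad and the clip at 0.591 rad. The arm's own position gives 0.598 rad, which is a small disagreement but well inside the prongs. The pose did not change over the last 0.8 s, with about 12 N on the wrist and the bar gripped at 45 N.
- **Surroundings:** The bottle, dish and probe look unmoved in the last pictures. I never touched the clip.

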